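# Hang the stop plate on the carving desk and lock it with the deep T-key

## Robot

A 6-joint arm with a two-finger parallel gripper is mounted at the origin on the work surface. World frame = base frame: x ahead of the robot, y to its left, z up, the work surface at z = 0. Lengths are in m, angles in rad, forces in N, time in s.
With the tool pointing down it reaches from about 0.35 to 0.875 m from the base axis. Payload 4.2 kg.
Tool frame: the origin (TCP) lies midway between the tips of the shut fingers; the grasp point (between the pads) lies 19 mm behind it (manip.tcp_to_grasp is the distance from the TCP to the grasp point, in m); z points along the fingers, y is the direction in which the jaws open and shut (so a half turn about z gives the same grasp; the last joint's range is limited). The gripper opens to 87 mm and grips with 3 to 60 N. Pads are 19 mm wide; open, the fingers measure 117 mm over their backs; the gripper's body (75 mm by 190 mm) begins 51 mm behind the grasp point.
Start: joints at [-0.965, 0.385, 0.008, 0, -1.194, -0.259], TCP at [0.212, -0.588, 0.223] pointing down, gripper open.
Joint ranges: [-3.14, 3.14], [-1.21, 2.06], [-1.07, 1.41], [-3.16, 2.05], [-2.99, -0.16], [-3.1, 3.1]. Speed limits (rad/s): [2.79, 2.79, 3.14, 3.14, 3.14, 3.14].

## Interface

Orientations are given as a unit quaternion [w, x, y, z].
In Python, from workcell import manip, eyes gives the robot as it stands.
- The arm moves only by the shell command python3 -m handwheel 'ROWS' [FORCE]. ROWS is JSON, a list of rows, each an object with "delta_pos": the shift along the tool's x, y, z in cm, a list of three; "yaw": the turn about the tool's z in degrees; "grip": the closure, from 0 (fully open) to 1 (shut). In form: [{"delta_pos": [dx, dy, dz], "yaw": yaw, "grip": grip}, ...]. A call has 1 to 12 rows; each row shifts and turns the pose as measured when the row begins, along the tool's axes as they then stand; what a row does not reach is not made up. A row lasts 1/10 s, in which the tool goes at most 50 mm and 8.59 degrees, less where a joint would pass 70% of its speed; a pose out of reach is approached as far as the arm can. A call is refused whole if a number of a shift passes 5 or a number of a turn 8.59, either way. A call with a gripper value outside its range is refused whole. The fingers move at their own pace and stop on an object; FORCE is the grip in N (left out, the last holds). Time passes only in rows, so rows that do not move let the fingers close. It gives the time, the measured TCP pose, the force and the opening at its end, in the units of the state.
- manip.observe(): the state, without advancing time (a new reading comes with each control period).
- eyes.capture(name): name is "scene" or "top"; returns a dict with "frame" (384x512x3 uint8, blue, green, red), "fov_y" (degrees; the focal length in pixels is half the picture's height over the tangent of half this angle, whatever the lens; pixels are square), "cx", "cy" (the principal point, pixels), "xyz" and "rotation" of the camera in the world. Camera axes: x right, y down, z forward; pixel columns grow to the right and rows downward; lengths in m; the calibration is good to about 2 mm. A picture is of the moment at which its call begins. There is no depth.
- manip.job_done(): hands the job in, once; it reports no verdict.
The state is a dict: "t": time; "joints": joint angles; "qvel": joint speeds; "joint_torque": joint torques, N m; "ee_pos": TCP position; "tool_rot": TCP orientation; "ft_force": force on the tool from outside, world axes, zero at the start; "ft_torque": the same for the moment, N m; "grip_width": opening from 0.0 (shut) to 1.0 (fully open).
Only numpy, scipy, OpenCV 4.12 (cv2) and the standard library are available. Lean on these libraries where they do the work, as an engineer would, in place of code of your own. Each camera call takes 0.05 s, during which the arm holds its last target.

## Task

Hang the blue stop plate on the sloping carving desk: put its keyhole over the headed stud and slide it fully down the slope, square with the board. Then take the red T-key from its stand, lower it down the green column onto the square stem and turn it clockwise until it stops, so that the brass pin rises behind the plate. Leave the key standing upright on the stem and let go, without shifting the ink jar, the brush pot or the crayon box.

Things in the scene. Friction and masses are not known exactly. Their poses are not given: they have to be found in the camera images.
- desk: Fixed carving desk. Origin on the table under the centre of the wooden board; x is the uphill direction, y points from the board to the column, z up. The base is 170 x 210 mm. The board is 160 mm (uphill) x 130 mm, inclined 15 degrees (higher towards +x); its face is 58 mm above the table at its centre. The green square column stands at x 0, y +105 mm: 70 x 70 mm outside, its top 121 mm above the table, with a 44 x 44 mm vertical bore in which the square stem sits.
- stud (a point): Foot of the steel headed stud, on the board's face on its centre line, 28 mm uphill of the board's centre. Its frame lies in the face: x uphill along the slope, y across (same as the desk's y), z out of the face. Shank 8 mm diameter; head 16 mm diameter, from 8.5 to 13.5 mm above the face, so that the 6 mm plate slides under it. With the plate home, the plate's origin is at x -38 mm, y 0, z 0 in this frame; with the big hole centred over the head, it is at x -14 mm.
- plate: Loose blue steel stop plate, 130 (x) x 90 (y) x 6 mm, 0.35 kg, lying flat at the start. Origin at the centre of its underside, z up. Keyhole on the centre line: a square hole 21 x 21 mm centred at x +14 mm, running on towards +x into a 12 mm wide slot that ends at x +42 mm. A pale wooden rail to grip stands on the plate: 60 mm along x, 18 mm thick in y, centred at x -30 mm, its top 42 mm above the underside. The +x end must go uphill.
- stand: Fixed white key stand, 90 x 90 mm foot and a 50 x 50 x 52 mm upright box with a 36 x 36 mm bore, floor at 8 mm, rim at 60 mm above the table. Origin at the centre of its underside.
- key: Loose T-key, 0.35 kg, upright in the stand at the start. Origin at the centre of the socket's lower end, z up along the shaft. Socket 27 x 27 mm outside, inside 19 x 19 mm square and 24 mm deep, its sides parallel to the key's x and y. Shaft 14 mm diameter. Red cross bar along the key's x, 100 mm long, 14 mm thick (y), 16 mm high, its centre 160 mm above the origin.
- stem_top (a point): Tip of the brass square stem, on the axis of the column's bore, 40 mm above the table (81 mm below the column's mouth). The stem is 16 x 16 mm square; its top 6 mm is a cone, 16 mm at its base and 8 mm at the tip. This frame turns with the stem: x and y are parallel to its sides. The seated key rests with its socket's ceiling on this tip, the key's origin 24 mm below it.
- stem (a joint): Stem angle in rad: 0 with its sides parallel to the desk's x and y, growing clockwise seen from above to a stop at 1.4. It starts between 0 and 0.35 and stays where it is left, with a friction of 0.12 N m. The key's socket has about 0.2 rad of play either way on the stem, so the key must turn about 0.2 rad further than the stem. If the key stands on the stem unaligned, turning it slightly lets it drop on.
- pin_top (a point): Centre of the top of the brass lock pin (10 mm diameter) in the board, 36 mm uphill of the stud. The stem drives it: 4 mm below the board's face at stem angle 0, 9 mm above it at 1.4. It rises 4 mm uphill of the plate's upper end when the plate is home, and cannot rise while the plate covers it.
- ink: Bystander: amber ink jar with black cap, 48 mm diameter, 70 mm tall. Origin at the centre of its underside.
- brushpot: Bystander: white pot with brushes standing in it, 80 mm diameter, pot 100 mm tall, brushes to about 225 mm, spreading to 55 mm from the axis. Origin at the centre of its underside.
- crayons: Bystander: open cardboard box of crayons, 60 (x) x 100 (y) x 28 mm. Origin at the centre of its underside.
Things that resemble listed ones, but are neither listed nor needed, are in the scene too. There is more than one size of the key; the job needs the largest.

How it is judged:
By the outcome, as a careful person would: the job done as asked, in the order asked, and still so for the second after the job is handed in, with the robot touching nothing.
It also fails if it takes over 64 s, if anything falls off the work surface, if the arm or the gripper's body presses on something with over 40 N, if the wrist force passes 120 N, or if a joint passes its speed limit or range.

## Working session

There is one attempt and no reset: what is moved stays moved. The work goes in short steps, Python scripts to look and compute and a shell command to move; the robot and the scene stay as the last step left them, time stands still between calls to the robot, and variables do not carry over. Pictures are saved under pics/ and viewed, and the job is handed in when it is done.

```bash
ls -la; mkdir -p pics
cat > h.py <<'E'
import numpy as np,cv2
from workcell import manip,eyes
def cap(n,f=None):
    c=eyes.capture(n)
    if f: cv2.imwrite('pics/'+f,c['frame'])
    return c
def K(c):
    f=c['frame'].shape[0]/2/np.tan(np.radians(c['fov_y']/2)); return f
E
python3 - <<'E'
from h import *
import pickle
print(manip.observe()); print(manip.tcp_to_grasp)
for n in('scene','top'):
    c=cap(n,n+'0.png'); pickle.dump(c,open(n+'0.pkl','wb')); print(n,{k:v for k,v in c.items() if k!='frame'})
E
```

```text
total 12
drwxr-xr-x  3 agent agent 4096 Dec  7 09:43 .
drwxr-xr-x 23 root  root  4096 Dec  7 09:43 ..
drwxr-xr-x  2 agent agent 4096 Dec  7 09:43 pics
{'t': 0.0, 'joints': array([-9.65394667e-01,  3.85530324e-01,  6.62235736e-03, -5.39204186e-04,
       -1.19397847e+00, -2.58632970e-01]), 'qvel': array([-0.00024299,  0.00171518, -0.00049617,  0.00081366,  0.00069006,
        0.00107051]), 'joint_torque': array([ 2.48047609e-04, -3.90660489e+01,  1.87407428e+01,  4.21965569e+00,
        1.11004259e-02, -1.92799175e-04]), 'ee_pos': array([ 0.21225395, -0.58721069,  0.22146811]), 'tool_rot': array([-2.10008111e-04, -1.72418858e-01,  9.85023138e-01,  1.05395851e-03]), 'ft_force': array([0.48242777, 0.31275314, 1.23114971]), 'ft_torque': array([ 0.04927992, -0.00593989,  0.00996252]), 'grip_width': 0.9985880829838034}
0.0187
scene {'fov_y': 55.42192076962539, 'cx': 253.07864153019247, 'cy': 190.28695784744608, 'xyz': array([0.96920148, 0.38198212, 0.88535388]), 'rotation': array([-0.11778288,  0.42311371,  0.86278725, -0.25039995])}
top {'fov_y': 50.24601039607848, 'cx': 252.93687295163696, 'cy': 190.99794088944196, 'xyz': array([0.49909752, 0.06699611, 1.45117266]), 'rotation': array([-0.01442915,  0.71413465, -0.69947256,  0.0232732 ])}
```

View pics/scene0.png

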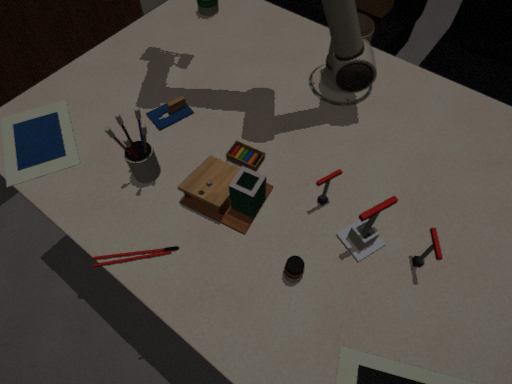

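View pics/top0.png

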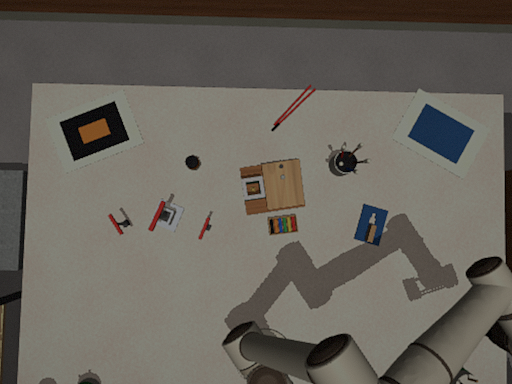

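Run:
```python
import cv2,pickle,numpy as np
def crop(n,x0,y0,x1,y1,s,f):
    im=pickle.load(open(n+'0.pkl','rb'))['frame'][y0:y1,x0:x1]
    im=cv2.resize(im,None,fx=s,fy=s,interpolation=cv2.INTER_CUBIC)
    im=cv2.convertScaleAbs(im,alpha=1.5,beta=15)
    for x in range((x0+9)//10*10,x1,10):
        cv2.putText(im,str(x),(int((x-x0+.5)*s),10),0,.35,(0,255,0)); cv2.line(im,(int((x-x0+.5)*s),12),(int((x-x0+.5)*s),18),(0,255,0))
    for y in range((y0+9)//10*10,y1,10):
        cv2.putText(im,str(y),(0,int((y-y0+.5)*s)),0,.35,(0,255,0)); cv2.line(im,(24,int((y-y0+.5)*s)),(30,int((y-y0+.5)*s)),(0,255,0))
    cv2.imwrite('pics/'+f,im)
crop('top',230,145,315,245,6,'c1.png')
crop('top',345,195,400,255,10,'c2.png')
crop('top',95,180,225,250,6,'c3.png')
crop('scene',170,130,285,235,6,'c4.png')
crop('scene',140,85,205,135,10,'c5.png')
crop('scene',305,160,450,275,5,'c6.png')
```

```text
(no output)
```

View pics/c1.png

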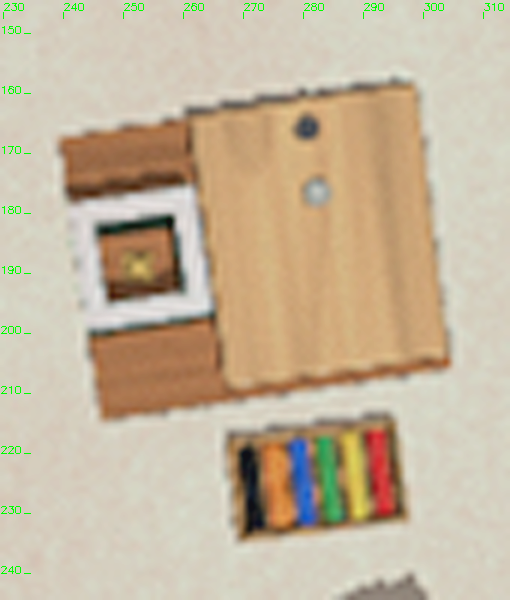

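View pics/c2.png

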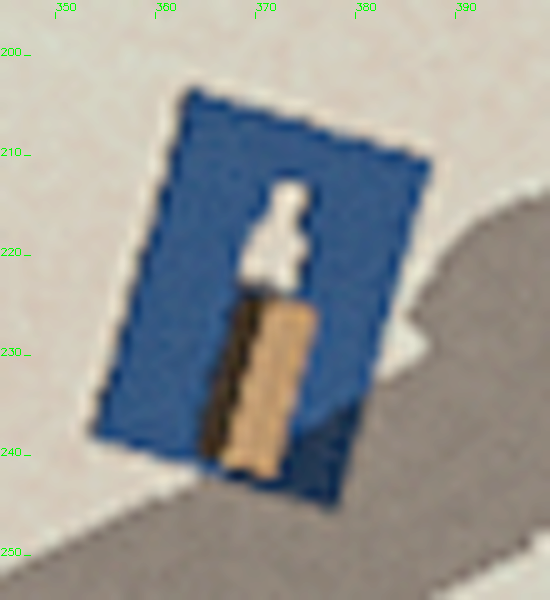

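View pics/c3.png

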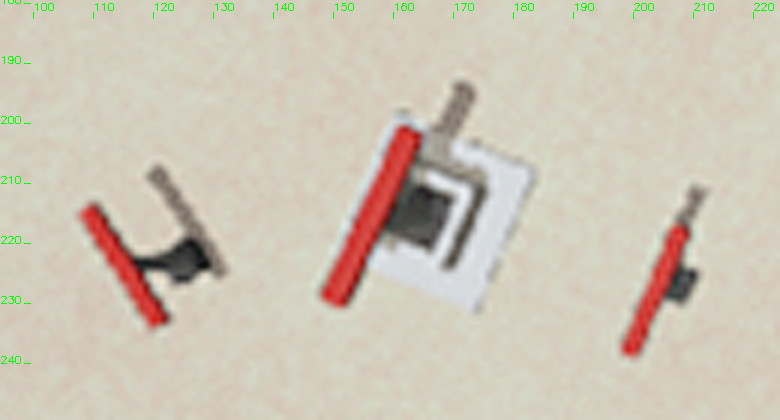

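View pics/c4.png

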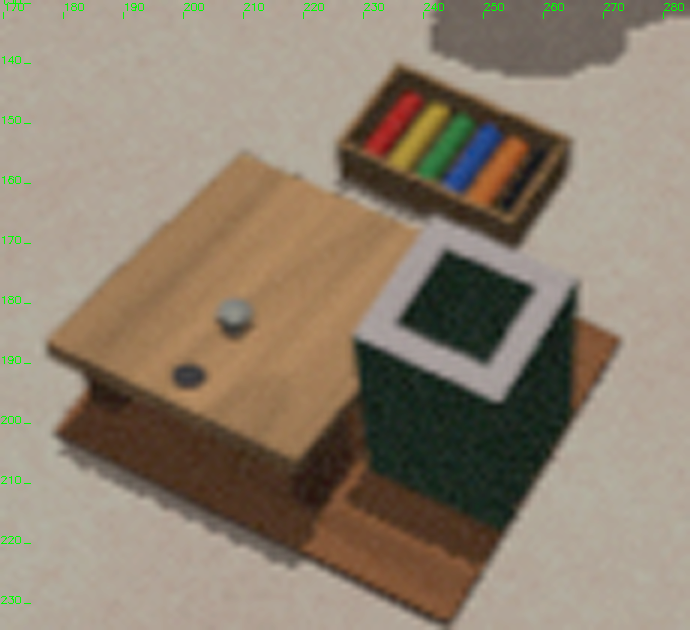

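View pics/c5.png

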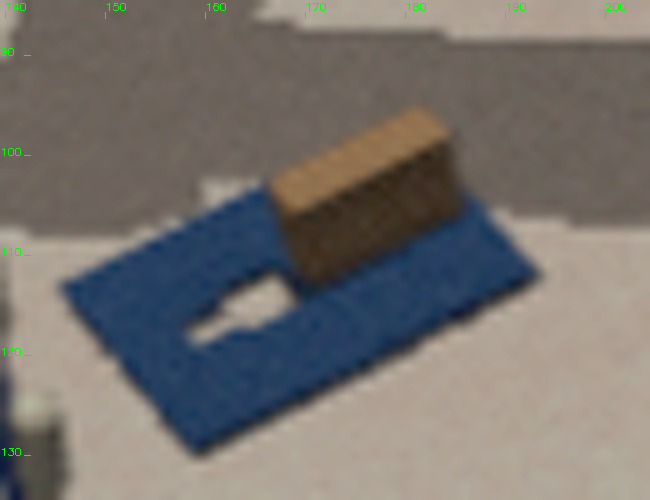

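View pics/c6.png

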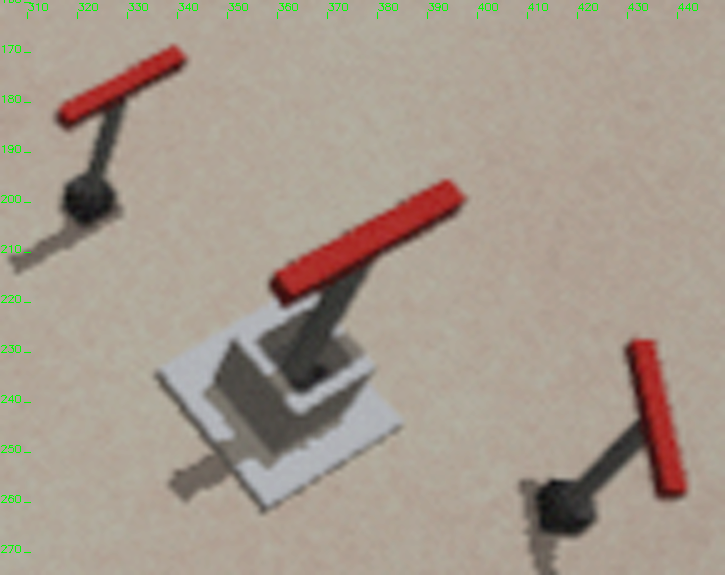

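```bash
cat >> h.py <<'E'
import pickle
from scipy.spatial.transform import Rotation as R
from scipy.optimize import least_squares
def proj(c,P):
    q=np.asarray(c['rotation']); Rm=R.from_quat([q[1],q[2],q[3],q[0]]).as_matrix()
    p=(np.atleast_2d(P)-c['xyz'])@Rm; f=K(c)
    return np.c_[f*p[:,0]/p[:,2]+c['cx'],f*p[:,1]/p[:,2]+c['cy']]
def fit(obs,cams,x0,free=None):
    # obs: list (cam,[local xyz],[u,v]) ; pose x,y,yaw, z=0
    def w(x,L): 
        c,s=np.cos(x[2]),np.sin(x[2]); L=np.asarray(L,float)
        return np.array([x[0]+c*L[0]-s*L[1],x[1]+s*L[0]+c*L[1],L[2]])
    def res(x): return np.concatenate([proj(cams[k],w(x,L))[0]-uv for k,L,uv in obs])
    r=least_squares(res,x0,loss='soft_l1'); return r.x,res(r.x).reshape(-1,2)
E
cat > fit0.py <<'E'
from h import *
cams={k:pickle.load(open(k+'0.pkl','rb')) for k in('top','scene')}
s15,c15=np.sin(np.radians(15)),np.cos(np.radians(15))
def face(a,b,h): return [(a*c15-h*s15),b,.058+a*s15+h*c15]
B=face
T='top';S='scene'
desk=[(T,B(.08,.065,0),(260.8,163.2)),(T,B(.08,-.065,0),(298.7,158.2)),(T,B(-.08,-.065,0),(304.3,205.5)),(T,B(-.08,.065,0),(267.5,209.2)),
(T,[.035,.14,.121],(240.8,178.3)),(T,[.035,.07,.121],(261.8,175.2)),(T,[-.035,.07,.121],(265.2,196.8)),(T,[-.035,.14,.121],(244.5,199.7)),
(T,[.022,.127,.121],(245.7,182.2)),(T,[.022,.083,.121],(258.5,180.3)),(T,[-.022,.083,.121],(260.3,192.8)),(T,[-.022,.127,.121],(247.5,194.5)),
(T,B(.028,0,.0135),(282.2,176.5)),(T,B(.064,0,0),(280.5,165.7)),
(S,B(-.08,-.065,0),(210.3,154.8)),(S,B(.08,-.065,0),(177.5,187)),(S,B(.08,.065,0),(218.7,206.2)),
(S,[-.035,.07,.121],(241.5,165.7)),(S,[.035,.07,.121],(228.8,185.2)),(S,[.035,.14,.121],(252.5,196.5)),(S,[-.035,.14,.121],(265.7,176.2)),
(S,[-.022,.083,.121],(243.3,171.2)),(S,[.022,.083,.121],(235.7,183.5)),(S,[.022,.127,.121],(251,190)),(S,[-.022,.127,.121],(259,177.5)),
(S,B(.028,0,.0135),(208.7,181.7)),(S,B(.064,0,0),(201,192.2))]
plate=[(T,[.065,.045,.006],(363.3,203.7)),(T,[.065,-.045,.006],(387.7,210.5)),(T,[-.065,-.045,.006],(378.2,245.3)),(T,[-.065,.045,.006],(353.7,237.9)),
(T,[0,-.009,.042],(376.2,225.3)),(T,[0,.009,.042],(371.3,224.2)),(T,[-.06,-.009,.042],(372.3,242.3)),(T,[-.06,.009,.042],(366.7,241.3)),
(S,[.065,-.045,.006],(145.7,113.3)),(S,[.065,.045,.003],(159.3,130.3)),(S,[-.065,.045,.006],(193.7,111.8)),
(S,[-.06,-.009,.042],(181.7,95)),(S,[-.06,.009,.042],(184.5,97.8)),(S,[0,-.009,.042],(166.5,102.5)),(S,[0,.009,.042],(169.1,105.7))]
key=[(T,[.05,0,.176],(162.7,201.7)),(T,[-.05,0,.176],(150.2,229.2)),(S,[-.05,0,.17],(396.1,197.9)),(S,[.05,0,.17],(360.9,217.1))]
stand=[(T,[.045,-.045,.004],(184,208.2)),(T,[-.045,-.045,.004],(173.8,231.5)),(T,[.045,.045,.004],(161.2,198.7)),
(S,[.045,-.045,.004],(335.9,234.3)),(S,[.045,.045,.004],(357.5,261.9)),(S,[-.045,.045,.004],(384.9,244.9))]
if __name__=='__main__':
  for n,o,x0 in(('desk',desk,[.55,0,.1]),('plate',plate,[.4,-.3,-.2]),('key',key,[.5,.35,-.3]),('stand',stand,[.5,.35,-.3])):
    for sub in((T,S),(T,),(S,)):
      x,r=fit([q for q in o if q[0] in sub],cams,x0); print(n,sub,np.round(x,4),np.degrees(x[2]).round(2),'rms',np.sqrt((r**2).mean()).round(2))
    x,r=fit(o,cams,x0);print(r.round(1).tolist())
E
python3 fit0.py
```

```text
desk ('top', 'scene') [ 0.5991 -0.0512  0.1712] 9.81 rms 0.5
desk ('top',) [ 0.5995 -0.052   0.1688] 9.67 rms 0.46
desk ('scene',) [ 0.599  -0.0505  0.1729] 9.91 rms 0.46
[[-0.0, 0.8], [0.1, 0.1], [-0.0, -1.7], [-0.4, 0.3], [-0.4, 0.3], [-0.2, 0.2], [-0.3, -0.2], [-0.9, 0.2], [-0.8, -0.2], [-0.2, -0.3], [0.0, 0.5], [-0.5, 0.8], [0.0, 0.3], [-0.1, 0.1], [-1.1, -0.3], [-0.9, -0.9], [0.3, -0.0], [0.1, -0.3], [-0.9, 0.4], [0.2, 0.3], [0.1, -0.4], [0.3, -0.2], [-0.6, 0.2], [-0.4, 0.7], [-0.2, 0.1], [-0.3, -0.9], [-0.2, 0.1]]
plate ('top', 'scene') [ 0.4665 -0.3678 -0.2585] -14.81 rms 0.38
plate ('top',) [ 0.4669 -0.3688 -0.259 ] -14.84 rms 0.32
plate ('scene',) [ 0.4666 -0.3663 -0.2628] -15.06 rms 0.26
[[-0.3, -0.4], [-0.3, -0.2], [-0.2, 0.5], [-0.3, 0.9], [-0.1, 0.3], [-0.2, -0.1], [-0.7, 0.1], [-0.2, -0.4], [-0.4, -0.2], [-0.2, -0.1], [-0.2, -0.6], [-0.0, -0.5], [0.1, -0.2], [-0.8, 0.1], [-0.6, 0.1]]
key ('top', 'scene') [ 0.4832  0.3511 -0.3987] -22.84 rms 0.76
key ('top',) [ 0.4853  0.3492 -0.3864] -22.14 rms 0.81
key ('scene',) [ 0.4826  0.3518 -0.4004] -22.94 rms 0.02
[[-0.1, -0.4], [-1.2, 1.7], [-0.4, 0.0], [-0.4, 0.0]]
stand ('top', 'scene') [ 0.486   0.3508 -0.3756] -21.52 rms 0.4
stand ('top',) [ 0.4856  0.3491 -0.3841] -22.01 rms 0.31
stand ('scene',) [ 0.4864  0.3515 -0.3729] -21.36 rms 0.12
[[-0.3, -0.2], [-0.2, 0.2], [-1.0, -0.5], [-0.3, -0.5], [-0.1, -0.3], [-0.2, -0.1]]
```

```bash
cat > tri.py <<'E'
from fit0 import *
def tri(a,b):
    f=lambda p:np.r_[proj(cams[T],p)[0]-a,proj(cams[S],p)[0]-b]
    r=least_squares(f,[.5,0,.05]);return r.x.round(4),r.fun.round(1)
E
python3 - <<'E'
from tri import *
print('ink cap',tri((193,161.5),(294.5,263)))
print('pot rim?',tri((345,160),(140,150)))
print('crayon',tri((282,225.5),(246,154)))
o=manip.observe(); q=o['tool_rot']; Rm=R.from_quat([q[1],q[2],q[3],q[0]]).as_matrix(); print(Rm.round(3)); print(np.degrees(np.arctan2(Rm[1,1],Rm[0,1])))
x=fit(desk,cams,[.55,0,.1])[0]
c,s=np.cos(x[2]),np.sin(x[2])
for n,L in(('stud',B(.028,0,0)),('home',B(-.01,0,0)),('over',B(.014,0,0)),('stem',[0,.105,.04])):
    print(n,x[0]+c*L[0]-s*L[1],x[1]+s*L[0]+c*L[1],L[2])
E
```

```text
ink cap (array([0.6675, 0.2596, 0.0635]), array([-1. ,  0.6, -0.8, -0.1]))
pot rim? (array([ 0.6757, -0.2476,  0.1081]), array([-1.2,  1.3, -1.4,  0. ]))
crayon (array([ 0.457 , -0.0535,  0.0194]), array([-0.1,  0.1, -0.1, -0. ]))
[[-0.941 -0.34  -0.001]
 [-0.34   0.941  0.002]
 [ 0.     0.002 -1.   ]]
109.86396156923762
stud 0.6257939744839215 -0.04655492409616976 0.06524693326287058
home 0.5896253252101662 -0.05280785550827094 0.055411809548974796
over 0.6124686826462222 -0.04885863566904914 0.061623466631435295
stem 0.5812560579239948 0.05230283203244417 0.04
```

Run:
```python
import cv2,pickle
im=pickle.load(open('top0.pkl','rb'))['frame'][175:205,235:270]
cv2.imwrite('pics/c7.png',cv2.convertScaleAbs(cv2.resize(im,None,fx=16,fy=16,interpolation=cv2.INTER_CUBIC),alpha=1.8))
```

```text
(no output)
```

View pics/c7.png

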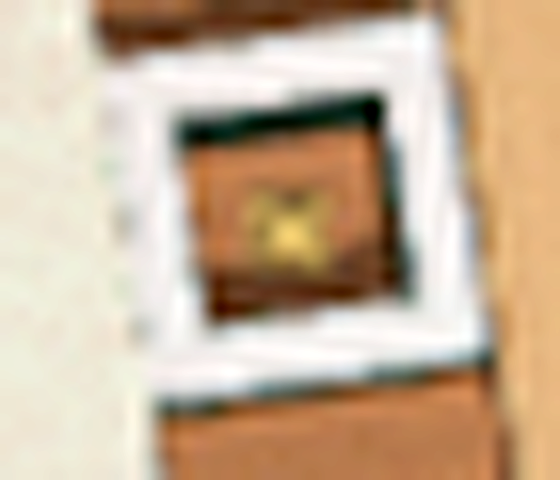

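```bash
cat >> h.py <<'E'
def go(p,yang,o=None):
    """remaining: tool-axis shift (cm) now, yaw deg; yang = wanted world angle of tool y (mod 180)"""
    o=o or manip.observe(); q=o['tool_rot']; Rm=R.from_quat([q[1],q[2],q[3],q[0]]).as_matrix()
    d=np.asarray(p)-o['ee_pos']; a=np.degrees(np.arctan2(Rm[1,1],Rm[0,1]))
    y=-((yang-a+90)%180-90)
    th=np.radians(y); l=Rm.T@d*100; l2=R.from_euler('z',-th).as_matrix()@l
    print('t',round(o['t'],2),'tcp',o['ee_pos'].round(4),'ang',a.round(2),'j',o['joints'].round(2),'F',o['ft_force'].round(1),'M',o['ft_torque'].round(2),'w',round(o['grip_width'],3))
    print('shift now-axes cm',l.round(2),'yaw',round(y,2),'| shift after-yaw axes',l2.round(2))
E
python3 -c "
from h import *
go([.4549,-.3647,.08],75.2)"
```

```text
t 0.1 tcp [ 0.2123 -0.5873  0.2216] ang 109.86 j [-0.97  0.39  0.01 -0.   -1.19 -0.26] F [ 0.2 -0.1  0.6] M [-0.01  0.01 -0.03] w 0.998
shift now-axes cm [-30.38  12.66  14.18] yaw 34.66 | shift after-yaw axes [-17.79  27.7   14.18]
```

```bash
python3 -m handwheel '[{"delta_pos":[0,0,0],"yaw":6.9,"grip":0},{"delta_pos":[0,0,0],"yaw":6.9,"grip":0},{"delta_pos":[0,0,0],"yaw":6.9,"grip":0},{"delta_pos":[0,0,0],"yaw":6.9,"grip":0},{"delta_pos":[0,0,0],"yaw":6.9,"grip":0},{"delta_pos":[-1.5,2.3,0],"yaw":0,"grip":0},{"delta_pos":[-3,4.6,0],"yaw":0,"grip":0},{"delta_pos":[-3,4.6,0],"yaw":0,"grip":0},{"delta_pos":[-3,4.6,0],"yaw":0,"grip":0}]'; python3 -c "
from h import *
go([.4549,-.3647,.08],75.2)"
```

```text
t: 1.0
ee_pos: [0.3467, -0.4682, 0.2155]
tool_rot: [-0.004, 0.146, 0.989, 0.005]
ft_force: [1.3, -0.1, 0.2]
grip_width: 0.995
t 1.0 tcp [ 0.3467 -0.4682  0.2155] ang 73.16 j [-0.66  0.33 -0.1  -0.01 -1.16 -1.2 ] F [ 1.3 -0.1  0.2] M [-0.18 -0.13  0.01] w 0.995
shift now-axes cm [-7.49 12.92 13.59] yaw -2.04 | shift after-yaw axes [-7.95 12.64 13.59]
```

```bash
python3 -m handwheel '[{"delta_pos":[-2,3.2,2],"yaw":-1,"grip":0},{"delta_pos":[-2,3.2,3.5],"yaw":-1,"grip":0},{"delta_pos":[-2,3.2,3.5],"yaw":0,"grip":0},{"delta_pos":[-2,3,3],"yaw":0,"grip":0},{"delta_pos":[0,0,0],"yaw":0,"grip":0},{"delta_pos":[0,0,0],"yaw":0,"grip":0}]'; python3 -c "
from h import *
go([.4549,-.3647,.0145],75.2)"
```

```text
t: 1.6
ee_pos: [0.4624, -0.3607, 0.0946]
tool_rot: [-0.004, 0.124, 0.992, 0.004]
ft_force: [0.0, -0.0, -0.5]
grip_width: 1.0
t 1.6 tcp [ 0.4624 -0.3607  0.0946] ang 75.72 j [-0.39  0.44 -0.24 -0.01 -0.89 -1.42] F [ 0.  -0.  -0.5] M [-0.11 -0.08 -0.04] w 1.0
shift now-axes cm [ 0.56 -0.63  8.01] yaw 0.52 | shift after-yaw axes [ 0.56 -0.64  8.01]
```

```bash
python3 -m handwheel '[{"delta_pos":[0.3,-0.3,1.5],"yaw":0.5,"grip":0},{"delta_pos":[0.3,-0.3,1.5],"yaw":0,"grip":0},{"delta_pos":[0,0,0],"yaw":0,"grip":0},{"delta_pos":[0,0,0],"yaw":0,"grip":0}]'
python3 - <<'E'
from h import *
go([.4549,-.3647,.0145],75.2)
c=cap('scene'); t=cap('top')
cv2.imwrite('pics/d1.png',cv2.convertScaleAbs(cv2.resize(c['frame'][60:140,110:230],None,fx=6,fy=6,interpolation=2),alpha=1.6))
cv2.imwrite('pics/d2.png',cv2.convertScaleAbs(cv2.resize(t['frame'][190:260,330:420],None,fx=8,fy=8,interpolation=2),alpha=1.6))
E
```

```text
t: 2.0
ee_pos: [0.4546, -0.3678, 0.067]
tool_rot: [-0.001, 0.13, 0.992, 0.003]
ft_force: [0.1, 0.6, 0.4]
grip_width: 0.997
t 2.0 tcp [ 0.4546 -0.3678  0.067 ] ang 75.06 j [-0.41  0.47 -0.28 -0.01 -0.82 -1.42] F [0.1 0.6 0.4] M [-0.07 -0.04  0.08] w 0.997
shift now-axes cm [0.04 0.28 5.25] yaw -0.14 | shift after-yaw axes [0.03 0.28 5.25]
```

View pics/d1.png

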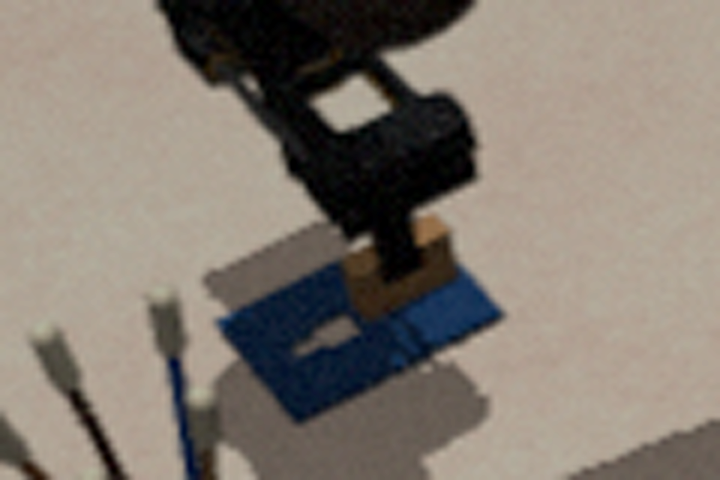

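View pics/d2.png

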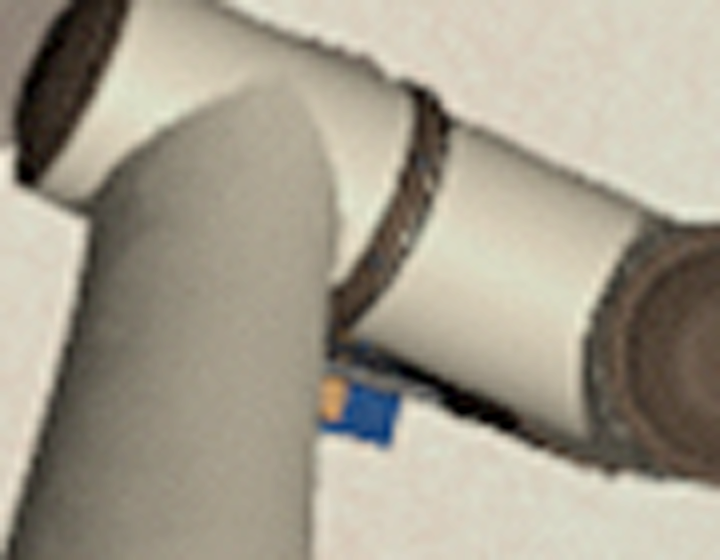

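Scene picture: one finger stands in front of the rail near its centre (crop ~400,240), the plate undisturbed; the top view is hidden by the arm. Descend and grip.

```bash
python3 -m handwheel '[{"delta_pos":[0,0.28,1.5],"yaw":0,"grip":0},{"delta_pos":[0,0,1.5],"yaw":0,"grip":0},{"delta_pos":[0,0,1.2],"yaw":0,"grip":0},{"delta_pos":[0,0,0.6],"yaw":0,"grip":0},{"delta_pos":[0,0,0.2],"yaw":0,"grip":0},{"delta_pos":[0,0,0],"yaw":0,"grip":0}]' 25; python3 -c "
from h import *
go([.4549,-.3647,.0145],75.2)"
```

```text
t: 2.7
ee_pos: [0.4589, -0.3672, 0.0208]
tool_rot: [0.004, 0.13, 0.991, 0.001]
ft_force: [-0.6, 0.3, -0.4]
grip_width: 0.997
t 2.7 tcp [ 0.4589 -0.3672  0.0208] ang 75.04 j [-0.4   0.54 -0.32 -0.01 -0.71 -1.42] F [-0.6  0.3 -0.4] M [-0.06 -0.02 -0.04] w 0.997
shift now-axes cm [0.45 0.14 0.62] yaw -0.16 | shift after-yaw axes [0.45 0.14 0.62]
```

```bash
python3 -m handwheel '[{"delta_pos":[0.45,0.15,0.3],"yaw":0,"grip":0},{"delta_pos":[0.1,0,0.3],"yaw":0,"grip":0},{"delta_pos":[0,0,0],"yaw":0,"grip":0}]' 25; python3 -c "
from h import *
go([.4549,-.3647,.0145],75.2); o=manip.observe();q=o['tool_rot'];print(R.from_quat([q[1],q[2],q[3],q[0]]).as_matrix()[:,2].round(4))"
```

```text
t: 3.0
ee_pos: [0.4542, -0.3644, 0.0155]
tool_rot: [0.005, 0.13, 0.991, 0.001]
ft_force: [0.6, 1.0, -0.4]
grip_width: 0.999
t 3.0 tcp [ 0.4542 -0.3644  0.0155] ang 75.05 j [-0.4   0.54 -0.34 -0.01 -0.69 -1.43] F [ 0.6  1.  -0.4] M [-0.07 -0.01 -0.  ] w 0.999
shift now-axes cm [-0.07 -0.01  0.1 ] yaw -0.15 | shift after-yaw axes [-0.07 -0.01  0.1 ]
[ 1.020e-02  8.000e-04 -9.999e-01]
```

Well placed. Close.

```bash
python3 -m handwheel '[{"delta_pos":[0,0,0],"yaw":0,"grip":1},{"delta_pos":[0,0,0],"yaw":0,"grip":1},{"delta_pos":[0,0,0],"yaw":0,"grip":1},{"delta_pos":[0,0,0],"yaw":0,"grip":1},{"delta_pos":[0,0,0],"yaw":0,"grip":1},{"delta_pos":[0,0,0],"yaw":0,"grip":1},{"delta_pos":[0,0,0],"yaw":0,"grip":1},{"delta_pos":[0,0,0],"yaw":0,"grip":1}]' 25; python3 -c "
from h import *
go([.4549,-.3647,.0145],75.2)"
```

```text
t: 3.8
ee_pos: [0.4548, -0.3647, 0.0161]
tool_rot: [0.006, 0.13, 0.992, 0.001]
ft_force: [0.1, -0.4, -0.3]
grip_width: 0.356
t 3.8 tcp [ 0.4548 -0.3647  0.0161] ang 75.06 j [-0.4   0.53 -0.34 -0.01 -0.69 -1.43] F [ 0.1 -0.4 -0.3] M [-0.08  0.02 -0.03] w 0.356
shift now-axes cm [-0.01  0.    0.16] yaw -0.14 | shift after-yaw axes [-0.01  0.    0.16]
```

```bash
python3 -m handwheel '[{"delta_pos":[0,0,0],"yaw":0,"grip":1},{"delta_pos":[0,0,0],"yaw":0,"grip":1},{"delta_pos":[0,0,0],"yaw":0,"grip":1},{"delta_pos":[0,0,0],"yaw":0,"grip":1}]' 25; python3 -c "
from h import *
go([.4549,-.3647,.0145],75.2)"
```

```text
t: 4.2
ee_pos: [0.4547, -0.3648, 0.0161]
tool_rot: [0.006, 0.13, 0.991, 0.001]
ft_force: [-0.1, 0.0, -0.6]
grip_width: 0.205
t 4.2 tcp [ 0.4547 -0.3648  0.0161] ang 75.05 j [-0.4   0.53 -0.34 -0.01 -0.69 -1.43] F [-0.1  0.  -0.6] M [-0.1   0.02 -0.04] w 0.205
shift now-axes cm [-0.01  0.01  0.16] yaw -0.15 | shift after-yaw axes [-0.01  0.01  0.16]
```

```bash
cat > tgt.py <<'E'
from fit0 import *
D=fit(desk,cams,[.55,0,.1])[0]
def W(L):
    c,s=np.cos(D[2]),np.sin(D[2]); return np.array([D[0]+c*L[0]-s*L[1],D[1]+s*L[0]+c*L[1],L[2]])
G=(-.0122,.0348)
def flat(a,b,h=0): return W(B(a+G[0],b,h+G[1]))-[0,0,.0187]
def level(a,b,z): # plate level, origin above face coords
    L=B(a,b,0); return W([L[0]+G[0],L[1],z+G[1]-.0187])
ANG=90+np.degrees(D[2])
E
python3 -m handwheel '[{"delta_pos":[0,0,-1],"yaw":0,"grip":1},{"delta_pos":[0,0,-2],"yaw":0,"grip":1},{"delta_pos":[0,0,-3],"yaw":0,"grip":1},{"delta_pos":[0,0,-4],"yaw":0,"grip":1},{"delta_pos":[0,0,-4],"yaw":0,"grip":1},{"delta_pos":[0,0,-2],"yaw":0,"grip":1},{"delta_pos":[0,0,0],"yaw":0,"grip":1},{"delta_pos":[0,0,0],"yaw":0,"grip":1}]'
python3 - <<'E'
from tgt import *
go(level(-.015,-.055,.13),ANG)
c=cap('scene')
cv2.imwrite('pics/d3.png',cv2.convertScaleAbs(cv2.resize(c['frame'][20:150,90:240],None,fx=5,fy=5,interpolation=2),alpha=1.6))
E
```

```text
t: 5.0
ee_pos: [0.4468, -0.3607, 0.1767]
tool_rot: [-0.003, 0.132, 0.991, 0.006]
ft_force: [0.6, 0.5, -4.4]
grip_width: 0.202
t 5.0 tcp [ 0.4468 -0.3607  0.1767] ang 74.83 j [-0.4   0.34 -0.17 -0.01 -1.06 -1.43] F [ 0.6  0.5 -4.4] M [-0.08  0.06  0.03] w 0.202
shift now-axes cm [-6.53 27.72  3.31] yaw -24.98 | shift after-yaw axes [-17.62  22.37   3.31]
```

View pics/d3.png

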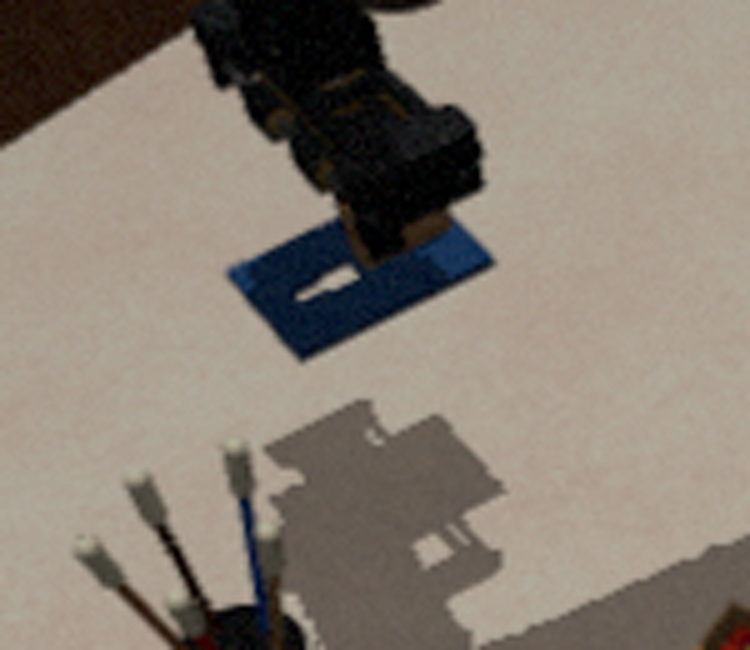

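```bash
python3 -m handwheel '[{"delta_pos":[0,0,0],"yaw":-6,"grip":1},{"delta_pos":[0,0,0],"yaw":-6,"grip":1},{"delta_pos":[0,0,0],"yaw":-6,"grip":1},{"delta_pos":[0,0,0],"yaw":-6,"grip":1},{"delta_pos":[-1,1.3,0],"yaw":0,"grip":1},{"delta_pos":[-2,2.5,0],"yaw":0,"grip":1},{"delta_pos":[-2.5,3.2,0],"yaw":0,"grip":1},{"delta_pos":[-2.5,3.2,0],"yaw":0,"grip":1},{"delta_pos":[-2,2.5,0],"yaw":0,"grip":1},{"delta_pos":[-1,1.3,0],"yaw":0,"grip":1},{"delta_pos":[0,0,0],"yaw":0,"grip":1}]'
python3 - <<'E'
from tgt import *
go(level(-.015,-.055,.13),ANG)
E
```

```text
t: 6.15
ee_pos: [0.5253, -0.1902, 0.1551]
tool_rot: [-0.02, -0.078, 0.997, 0.017]
ft_force: [-0.3, 0.1, -3.9]
grip_width: 0.202
t 6.15 tcp [ 0.5253 -0.1902  0.1551] ang 98.94 j [-0.07  0.36 -0.21 -0.03 -1.05 -1.32] F [-0.3  0.1 -3.9] M [-0.15 -0.14  0.01] w 0.202
shift now-axes cm [-6.91  7.01  0.9 ] yaw -0.87 | shift after-yaw axes [-7.01  6.9   0.9 ]
```

```bash
cat >> h.py <<'E'
_go=go
def go(p,yang):
    o=manip.observe(); _go(p,yang,o); q=o['tool_rot']; m=R.from_quat([q[1],q[2],q[3],q[0]]).as_matrix(); print('tilt of tool z, deg world x,y',np.degrees(m[:2,2]).round(2),' in tool xy of down',np.degrees(m[2,:2]).round(2))
E
python3 -m handwheel '[{"delta_pos":[-1,1,0],"yaw":-0.9,"grip":1},{"delta_pos":[-2,2,0],"yaw":0,"grip":1},{"delta_pos":[-2,2,0],"yaw":0,"grip":1},{"delta_pos":[-1,1,0],"yaw":0,"grip":1},{"delta_pos":[0,0,0],"yaw":0,"grip":1},{"delta_pos":[0,0,0],"yaw":0,"grip":1}]'
python3 - <<'E'
from tgt import *
go(level(-.015,-.055,.13),ANG)
E
```

```text
t: 6.75
ee_pos: [0.5732, -0.1172, 0.1493]
tool_rot: [-0.025, -0.084, 0.996, 0.018]
ft_force: [-0.7, 0.2, -4.1]
grip_width: 0.203
t 6.75 tcp [ 0.5732 -0.1172  0.1493] ang 99.6 j [ 0.06  0.41 -0.14 -0.04 -1.08 -1.44] F [-0.7  0.2 -4.1] M [-0.19 -0.11 -0.03] w 0.203
shift now-axes cm [-1.03  0.55  0.29] yaw -0.21 | shift after-yaw axes [-1.03  0.55  0.29]
tilt of tool z, deg world x,y [-3.07  1.81]  in tool xy of down [2.72 2.3 ]
```

```bash
python3 -m handwheel '[{"delta_pos":[-0.2,0.1,0],"yaw":0,"grip":1},{"delta_pos":[-0.2,0.1,0],"yaw":0,"grip":1},{"delta_pos":[-0.2,0.1,0],"yaw":0,"grip":1},{"delta_pos":[-0.2,0.1,0],"yaw":0,"grip":1},{"delta_pos":[-0.2,0.1,0],"yaw":0,"grip":1}]'
python3 - <<'E'
from tgt import *
go(level(-.015,-.055,.13),ANG)
E
python3 -m handwheel '[{"delta_pos":[0,-3,0],"yaw":0,"grip":1}]'
python3 - <<'E'
from tgt import *
go(level(-.015,-.055,.13),ANG)
E
python3 -m handwheel '[{"delta_pos":[0,0,0],"yaw":0,"grip":1}]'
python3 - <<'E'
from tgt import *
go(level(-.015,-.055,.13),ANG)
E
python3 -m handwheel '[{"delta_pos":[0,0,0],"yaw":0,"grip":1}]'
python3 - <<'E'
from tgt import *
go(level(-.015,-.055,.13),ANG)
E
```

```text
t: 7.25
ee_pos: [0.5808, -0.1129, 0.1488]
tool_rot: [-0.026, -0.082, 0.996, 0.018]
ft_force: [0.0, -0.3, -4.4]
grip_width: 0.201
t 7.25 tcp [ 0.5808 -0.1129  0.1488] ang 99.34 j [ 0.06  0.42 -0.12 -0.04 -1.09 -1.45] F [ 0.  -0.3 -4.4] M [-0.09 -0.19 -0.02] w 0.201
shift now-axes cm [-0.2   0.26  0.27] yaw -0.47 | shift after-yaw axes [-0.2   0.25  0.27]
tilt of tool z, deg world x,y [-3.16  1.82]  in tool xy of down [2.82 2.31]
t: 7.35
ee_pos: [0.5861, -0.1403, 0.148]
tool_rot: [-0.026, -0.084, 0.996, 0.018]
ft_force: [1.9, -0.9, -4.2]
grip_width: 0.211
t 7.35 tcp [ 0.5861 -0.1403  0.148 ] ang 99.55 j [ 0.02  0.44 -0.09 -0.04 -1.1  -1.4 ] F [ 1.9 -0.9 -4.2] M [-0.19 -0.3   0.  ] w 0.211
shift now-axes cm [-0.14  3.05  0.31] yaw -0.26 | shift after-yaw axes [-0.15  3.05  0.31]
tilt of tool z, deg world x,y [-3.12  1.86]  in tool xy of down [2.77 2.35]
t: 7.45
ee_pos: [0.5866, -0.1426, 0.1479]
tool_rot: [-0.026, -0.083, 0.996, 0.018]
ft_force: [-0.8, 0.0, -4.5]
grip_width: 0.205
t 7.45 tcp [ 0.5866 -0.1426  0.1479] ang 99.43 j [ 0.01  0.44 -0.09 -0.04 -1.1  -1.4 ] F [-0.8  0.  -4.5] M [-0.08 -0.08 -0.01] w 0.205
shift now-axes cm [-0.12  3.28  0.31] yaw -0.38 | shift after-yaw axes [-0.14  3.28  0.31]
tilt of tool z, deg world x,y [-3.1  1.8]  in tool xy of down [2.76 2.29]
t: 7.55
ee_pos: [0.5865, -0.1428, 0.1478]
tool_rot: [-0.026, -0.082, 0.996, 0.018]
ft_force: [0.2, -0.2, -3.3]
grip_width: 0.205
t 7.55 tcp [ 0.5865 -0.1428  0.1478] ang 99.38 j [ 0.01  0.44 -0.09 -0.04 -1.1  -1.4 ] F [ 0.2 -0.2 -3.3] M [-0.02 -0.2   0.02] w 0.205
shift now-axes cm [-0.12  3.3   0.3 ] yaw -0.43 | shift after-yaw axes [-0.15  3.3   0.3 ]
tilt of tool z, deg world x,y [-3.11  1.82]  in tool xy of down [2.77 2.31]
```

```bash
python3 -m handwheel '[{"delta_pos":[0,0,0],"yaw":8,"grip":1},{"delta_pos":[0,0,0],"yaw":8,"grip":1}]'
python3 - <<'E'
from tgt import *
go(level(-.015,-.055,.13),ANG)
E
python3 -m handwheel '[{"delta_pos":[0,0,0],"yaw":-4,"grip":1},{"delta_pos":[0,0,0],"yaw":-4,"grip":1},{"delta_pos":[0,0,0],"yaw":-4,"grip":1},{"delta_pos":[0,0,0],"yaw":-4,"grip":1}]'
python3 - <<'E'
from tgt import *
go(level(-.015,-.055,.13),ANG)
E
```

```text
t: 7.75
ee_pos: [0.5864, -0.1425, 0.1477]
tool_rot: [-0.028, 0.062, 0.998, 0.014]
ft_force: [0.7, -0.8, -3.9]
grip_width: 0.206
t 7.75 tcp [ 0.5864 -0.1425  0.1477] ang 82.84 j [ 0.01  0.44 -0.09 -0.04 -1.1  -1.69] F [ 0.7 -0.8 -3.9] M [-0.13 -0.18 -0.04] w 0.206
shift now-axes cm [0.81 3.17 0.29] yaw -16.97 | shift after-yaw axes [-0.16  3.27  0.29]
tilt of tool z, deg world x,y [-3.12  1.83]  in tool xy of down [3.33 1.43]
t: 8.15
ee_pos: [0.5861, -0.1406, 0.1479]
tool_rot: [-0.026, -0.082, 0.996, 0.018]
ft_force: [-0.5, 0.4, -3.7]
grip_width: 0.204
t 8.15 tcp [ 0.5861 -0.1406  0.1479] ang 99.32 j [ 0.02  0.44 -0.09 -0.04 -1.1  -1.4 ] F [-0.5  0.4 -3.7] M [-0.09 -0.15 -0.04] w 0.204
shift now-axes cm [-0.13  3.08  0.3 ] yaw -0.49 | shift after-yaw axes [-0.16  3.08  0.3 ]
tilt of tool z, deg world x,y [-3.14  1.86]  in tool xy of down [2.8  2.34]
```

```bash
cat > q.py <<'E'
from tgt import *
go(level(-.015,-.055,.13),ANG)
E
python3 -m handwheel '[{"delta_pos":[0,0,-3],"yaw":0,"grip":1},{"delta_pos":[0,0,-3],"yaw":0,"grip":1},{"delta_pos":[0,0,-3],"yaw":0,"grip":1},{"delta_pos":[0,0,0],"yaw":0,"grip":1}]'
python3 q.py
python3 -m handwheel '[{"delta_pos":[2.5,0,0],"yaw":0,"grip":1},{"delta_pos":[2.5,0,0],"yaw":0,"grip":1},{"delta_pos":[2.5,0,0],"yaw":0,"grip":1},{"delta_pos":[0,0,0],"yaw":0,"grip":1}]'
python3 q.py
python3 -m handwheel '[{"delta_pos":[0,-3,0],"yaw":0,"grip":1},{"delta_pos":[0,-3,0],"yaw":0,"grip":1},{"delta_pos":[0,-3,0],"yaw":0,"grip":1},{"delta_pos":[0,0,0],"yaw":0,"grip":1}]'
python3 q.py
```

```text
t: 8.55
ee_pos: [0.5902, -0.1416, 0.2393]
tool_rot: [-0.028, -0.083, 0.996, 0.019]
ft_force: [0.8, 0.0, -3.4]
grip_width: 0.209
t 8.55 tcp [ 0.5902 -0.1416  0.2393] ang 99.48 j [ 0.01  0.38  0.05 -0.03 -1.3  -1.41] F [ 0.8  0.  -3.4] M [-0.19 -0.42 -0.01] w 0.209
shift now-axes cm [-0.24  2.86  9.45] yaw -0.33 | shift after-yaw axes [-0.25  2.86  9.45]
tilt of tool z, deg world x,y [-3.37  1.87]  in tool xy of down [3.01 2.4 ]
t: 8.95
ee_pos: [0.5117, -0.1515, 0.2382]
tool_rot: [-0.031, -0.083, 0.996, 0.021]
ft_force: [-0.4, 0.4, -3.9]
grip_width: 0.206
t 8.95 tcp [ 0.5117 -0.1515  0.2382] ang 99.5 j [-0.01  0.26 -0.13 -0.04 -1.25 -1.38] F [-0.4  0.4 -3.9] M [-0.17 -0.32 -0.03] w 0.206
shift now-axes cm [-8.17  2.5   8.88] yaw -0.3 | shift after-yaw axes [-8.18  2.46  8.88]
tilt of tool z, deg world x,y [-3.71  2.1 ]  in tool xy of down [3.31 2.69]
t: 9.35
ee_pos: [0.5259, -0.2398, 0.2293]
tool_rot: [-0.032, -0.085, 0.996, 0.023]
ft_force: [0.7, 0.7, -4.1]
grip_width: 0.205
t 9.35 tcp [ 0.5259 -0.2398  0.2293] ang 99.69 j [-0.16  0.34 -0.03 -0.03 -1.27 -1.23] F [ 0.7  0.7 -4.1] M [-0.08 -0.17  0.01] w 0.205
shift now-axes cm [-8.26 11.42  8.43] yaw -0.12 | shift after-yaw axes [-8.28 11.41  8.43]
tilt of tool z, deg world x,y [-3.89  2.28]  in tool xy of down [3.44 2.91]
```

```bash
python3 -c "
from h import *
go([.43,-.28,.23],99.8)"
```

```text
t 9.35 tcp [ 0.5259 -0.2398  0.2293] ang 99.69 j [-0.16  0.34 -0.03 -0.03 -1.27 -1.23] F [ 0.7  0.7 -4.1] M [-0.08 -0.17  0.01] w 0.205
shift now-axes cm [10.13 -2.34  0.42] yaw -0.11 | shift after-yaw axes [10.13 -2.32  0.42]
tilt of tool z, deg world x,y [-3.89  2.28]  in tool xy of down [3.44 2.91]
```

```bash
cat > q2.py <<'E'
from h import *
go([.43,-.28,.23],99.8)
E
python3 -m handwheel '[{"delta_pos":[3.4,-0.8,0],"yaw":0,"grip":1},{"delta_pos":[3.4,-0.8,0],"yaw":0,"grip":1},{"delta_pos":[3.4,-0.8,0],"yaw":0,"grip":1}]'
python3 q2.py
python3 -m handwheel '[{"delta_pos":[0,0,3],"yaw":0,"grip":1},{"delta_pos":[0,0,3],"yaw":0,"grip":1},{"delta_pos":[0,0,3],"yaw":0,"grip":1},{"delta_pos":[0,0,3],"yaw":0,"grip":1}]'
python3 q2.py
python3 -m handwheel '[{"delta_pos":[0,0,-3],"yaw":0,"grip":1},{"delta_pos":[0,0,-3],"yaw":0,"grip":1},{"delta_pos":[0,0,-3],"yaw":0,"grip":1},{"delta_pos":[0,0,-3],"yaw":0,"grip":1}]'
python3 q2.py
```

```text
t: 9.65
ee_pos: [0.4305, -0.2795, 0.2285]
tool_rot: [-0.034, -0.087, 0.995, 0.025]
ft_force: [-0.8, -0.7, -4.9]
grip_width: 0.205
t 9.65 tcp [ 0.4305 -0.2795  0.2285] ang 99.84 j [-0.27  0.23 -0.19 -0.02 -1.23 -1.12] F [-0.8 -0.7 -4.9] M [-0.2  -0.22  0.02] w 0.205
shift now-axes cm [ 0.07 -0.03 -0.15] yaw 0.04 | shift after-yaw axes [ 0.07 -0.03 -0.15]
tilt of tool z, deg world x,y [-4.13  2.46]  in tool xy of down [3.65 3.14]
t: 10.05
ee_pos: [0.4211, -0.2747, 0.1084]
tool_rot: [-0.029, -0.085, 0.996, 0.023]
ft_force: [0.6, -0.9, -4.3]
grip_width: 0.204
t 10.05 tcp [ 0.4211 -0.2747  0.1084] ang 99.68 j [-0.27  0.33 -0.38 -0.03 -0.92 -1.11] F [ 0.6 -0.9 -4.3] M [-0.15 -0.31  0.01] w 0.204
shift now-axes cm [ -0.13  -0.06 -12.2 ] yaw -0.12 | shift after-yaw axes [ -0.13  -0.06 -12.2 ]
tilt of tool z, deg world x,y [-3.51  2.31]  in tool xy of down [3.07 2.87]
t: 10.45
ee_pos: [0.422, -0.2739, 0.2164]
tool_rot: [-0.043, -0.084, 0.995, 0.031]
ft_force: [0.7, 0.4, -4.1]
grip_width: 0.204
t 10.45 tcp [ 0.422  -0.2739  0.2164] ang 99.52 j [-0.27  0.24 -0.21 -0.03 -1.22 -1.12] F [ 0.7  0.4 -4.1] M [-0.23 -0.47  0.03] w 0.204
shift now-axes cm [-0.57 -0.64 -1.46] yaw -0.28 | shift after-yaw axes [-0.57 -0.64 -1.46]
tilt of tool z, deg world x,y [-5.23  3.1 ]  in tool xy of down [4.63 3.94]
```

```bash
python3 -m handwheel '[{"delta_pos":[0,0,1],"yaw":0,"grip":1},{"delta_pos":[0,0,1],"yaw":0,"grip":1},{"delta_pos":[0,0,1],"yaw":0,"grip":1},{"delta_pos":[0,0,1],"yaw":0,"grip":1},{"delta_pos":[0,0,1],"yaw":0,"grip":1},{"delta_pos":[0,0,1],"yaw":0,"grip":1},{"delta_pos":[0,0,1],"yaw":0,"grip":1},{"delta_pos":[0,0,1],"yaw":0,"grip":1},{"delta_pos":[0,0,1],"yaw":0,"grip":1},{"delta_pos":[0,0,1],"yaw":0,"grip":1}]'
python3 q2.py
python3 -m handwheel '[{"delta_pos":[0,0,-5],"yaw":0,"grip":1},{"delta_pos":[0,0,0],"yaw":0,"grip":1}]'
python3 q2.py
python3 -m handwheel '[{"delta_pos":[0,0,-5],"yaw":0,"grip":1},{"delta_pos":[0,0,0],"yaw":0,"grip":1}]'
python3 q2.py
```

```text
t: 11.45
ee_pos: [0.4132, -0.2663, 0.1074]
tool_rot: [-0.043, -0.085, 0.995, 0.031]
ft_force: [-1.2, -0.2, -4.0]
grip_width: 0.201
t 11.45 tcp [ 0.4132 -0.2663  0.1074] ang 99.59 j [-0.26  0.33 -0.38 -0.04 -0.95 -1.12] F [-1.2 -0.2 -4. ] M [-0.16 -0.32  0.02] w 0.201
shift now-axes cm [ -0.44  -0.78 -12.42] yaw -0.21 | shift after-yaw axes [ -0.43  -0.78 -12.42]
tilt of tool z, deg world x,y [-5.19  3.12]  in tool xy of down [4.58 3.96]
t: 11.65
ee_pos: [0.4164, -0.2689, 0.1549]
tool_rot: [-0.046, -0.085, 0.995, 0.032]
ft_force: [1.6, -0.5, -3.0]
grip_width: 0.204
t 11.65 tcp [ 0.4164 -0.2689  0.1549] ang 99.58 j [-0.26  0.29 -0.31 -0.03 -1.08 -1.12] F [ 1.6 -0.5 -3. ] M [-0.35 -0.72  0.02] w 0.204
shift now-axes cm [-0.49 -0.78 -7.66] yaw -0.22 | shift after-yaw axes [-0.49 -0.79 -7.66]
tilt of tool z, deg world x,y [-5.56  3.2 ]  in tool xy of down [4.94 4.1 ]
t: 11.85
ee_pos: [0.4192, -0.2707, 0.1979]
tool_rot: [-0.047, -0.085, 0.995, 0.033]
ft_force: [2.5, -0.5, -3.3]
grip_width: 0.204
t 11.85 tcp [ 0.4192 -0.2707  0.1979] ang 99.56 j [-0.27  0.25 -0.24 -0.03 -1.19 -1.12] F [ 2.5 -0.5 -3.3] M [-0.37 -0.76  0.03] w 0.204
shift now-axes cm [-0.62 -0.86 -3.35] yaw -0.24 | shift after-yaw axes [-0.61 -0.86 -3.35]
tilt of tool z, deg world x,y [-5.71  3.26]  in tool xy of down [5.07 4.17]
```

```bash
python3 -m handwheel '[{"delta_pos":[0,0,-1.2],"yaw":0,"grip":1},{"delta_pos":[0,0,-1.2],"yaw":0,"grip":1},{"delta_pos":[0,0,-1.2],"yaw":0,"grip":1},{"delta_pos":[0,0,-1.2],"yaw":0,"grip":1},{"delta_pos":[0,0,-1.2],"yaw":0,"grip":1}]'
python3 q2.py
python3 -m handwheel '[{"delta_pos":[0,0,5],"yaw":0,"grip":1},{"delta_pos":[0,0,5],"yaw":0,"grip":1},{"delta_pos":[0,0,5],"yaw":0,"grip":1}]'
python3 q2.py
```

```text
t: 12.35
ee_pos: [0.4233, -0.2727, 0.2564]
tool_rot: [-0.05, -0.084, 0.995, 0.035]
ft_force: [-0.5, 0.4, -5.0]
grip_width: 0.207
t 12.35 tcp [ 0.4233 -0.2727  0.2564] ang 99.44 j [-0.27  0.22 -0.13 -0.03 -1.33 -1.12] F [-0.5  0.4 -5. ] M [-0.16 -0.36 -0.01] w 0.207
shift now-axes cm [-0.78 -1.03  2.51] yaw -0.36 | shift after-yaw axes [-0.77 -1.03  2.51]
tilt of tool z, deg world x,y [-6.02  3.55]  in tool xy of down [5.34 4.51]
t: 12.65
ee_pos: [0.4182, -0.2682, 0.1149]
tool_rot: [-0.036, -0.085, 0.995, 0.028]
ft_force: [2.2, 0.4, -5.0]
grip_width: 0.203
t 12.65 tcp [ 0.4182 -0.2682  0.1149] ang 99.64 j [-0.26  0.33 -0.37 -0.03 -0.96 -1.12] F [ 2.2  0.4 -5. ] M [-0.17 -0.49 -0.01] w 0.203
shift now-axes cm [ -0.18  -0.64 -11.61] yaw -0.16 | shift after-yaw axes [ -0.18  -0.64 -11.61]
tilt of tool z, deg world x,y [-4.41  2.86]  in tool xy of down [3.86 3.57]
```

```bash
python3 -m handwheel '[{"delta_pos":[0,0,-1],"yaw":0,"grip":1},{"delta_pos":[0,0,-1],"yaw":0,"grip":1},{"delta_pos":[0,0,-1],"yaw":0,"grip":1},{"delta_pos":[0,0,-1],"yaw":0,"grip":1},{"delta_pos":[0,0,-1],"yaw":0,"grip":1},{"delta_pos":[0,0,-1],"yaw":0,"grip":1},{"delta_pos":[0,0,-1],"yaw":0,"grip":1},{"delta_pos":[0,0,-1],"yaw":0,"grip":1},{"delta_pos":[0,0,-1],"yaw":0,"grip":1},{"delta_pos":[0,0,-1],"yaw":0,"grip":1}]'
python3 q2.py
python3 -m handwheel '[{"delta_pos":[0,0,5],"yaw":0,"grip":1},{"delta_pos":[0,0,5],"yaw":0,"grip":1},{"delta_pos":[0,0,3],"yaw":0,"grip":1}]'
python3 q2.py
```

```text
t: 13.65
ee_pos: [0.4269, -0.274, 0.226]
tool_rot: [-0.036, -0.085, 0.995, 0.028]
ft_force: [0.8, 0.6, -4.3]
grip_width: 0.207
t 13.65 tcp [ 0.4269 -0.274   0.226 ] ang 99.64 j [-0.27  0.23 -0.2  -0.03 -1.23 -1.12] F [ 0.8  0.6 -4.3] M [-0.19 -0.29  0.  ] w 0.207
shift now-axes cm [-0.17 -0.62 -0.45] yaw -0.16 | shift after-yaw axes [-0.17 -0.62 -0.45]
tilt of tool z, deg world x,y [-4.35  2.81]  in tool xy of down [3.81 3.51]
t: 13.95
ee_pos: [0.4252, -0.2712, 0.1025]
tool_rot: [-0.026, -0.086, 0.996, 0.022]
ft_force: [-0.1, -0.3, -4.4]
grip_width: 0.203
t 13.95 tcp [ 0.4252 -0.2712  0.1025] ang 99.79 j [-0.26  0.34 -0.39 -0.03 -0.91 -1.12] F [-0.1 -0.3 -4.4] M [-0.11 -0.17 -0.05] w 0.203
shift now-axes cm [  0.28  -0.32 -12.78] yaw -0.01 | shift after-yaw axes [  0.28  -0.32 -12.78]
tilt of tool z, deg world x,y [-3.14  2.29]  in tool xy of down [2.71 2.79]
```

```bash
python3 -m handwheel '[{"delta_pos":[0,-0.8,-1],"yaw":0,"grip":1},{"delta_pos":[0,-0.8,-1],"yaw":0,"grip":1},{"delta_pos":[0,-0.8,-1],"yaw":0,"grip":1},{"delta_pos":[0,-0.8,-1],"yaw":0,"grip":1},{"delta_pos":[0,-0.8,-1],"yaw":0,"grip":1},{"delta_pos":[0,-0.8,-1],"yaw":0,"grip":1},{"delta_pos":[0,-0.8,-1],"yaw":0,"grip":1},{"delta_pos":[0,-0.8,-1],"yaw":0,"grip":1},{"delta_pos":[0,-0.8,-1],"yaw":0,"grip":1},{"delta_pos":[0,-0.8,-1],"yaw":0,"grip":1},{"delta_pos":[0,0,-1],"yaw":0,"grip":1},{"delta_pos":[0,0,-1],"yaw":0,"grip":1}]'
python3 q2.py
python3 -m handwheel '[{"delta_pos":[0,0,5],"yaw":0,"grip":1},{"delta_pos":[0,0,5],"yaw":0,"grip":1},{"delta_pos":[0,0,5],"yaw":0,"grip":1}]'
python3 q2.py
```

```text
t: 15.15
ee_pos: [0.4513, -0.3688, 0.2495]
tool_rot: [-0.021, -0.087, 0.996, 0.013]
ft_force: [-0.1, 0.2, -3.3]
grip_width: 0.204
t 15.15 tcp [ 0.4513 -0.3688  0.2495] ang 99.96 j [-0.41  0.32 -0.02 -0.   -1.28 -0.99] F [-0.1  0.2 -3.3] M [-0.08 -0.18 -0.03] w 0.204
shift now-axes cm [0.48 9.05 2.24] yaw 0.16 | shift after-yaw axes [0.5  9.05 2.24]
tilt of tool z, deg world x,y [-2.52  1.3 ]  in tool xy of down [2.26 1.72]
t: 15.45
ee_pos: [0.4556, -0.3723, 0.114]
tool_rot: [-0.007, -0.089, 0.996, 0.002]
ft_force: [1.4, 0.1, -4.6]
grip_width: 0.208
t 15.45 tcp [ 0.4556 -0.3723  0.114 ] ang 100.17 j [-0.41  0.43 -0.22  0.   -0.94 -0.99] F [ 1.4  0.1 -4.6] M [-0.1  -0.3   0.05] w 0.208
shift now-axes cm [  1.03   9.61 -11.53] yaw 0.37 | shift after-yaw axes [  1.1    9.6  -11.53]
tilt of tool z, deg world x,y [-0.78  0.2 ]  in tool xy of down [0.73 0.33]
```

```bash
python3 -m handwheel '[{"delta_pos":[0,0,-1],"yaw":0,"grip":1},{"delta_pos":[0,0,-1],"yaw":0,"grip":1},{"delta_pos":[0,0,-1],"yaw":0,"grip":1},{"delta_pos":[0,0,-1],"yaw":0,"grip":1},{"delta_pos":[0,1,0],"yaw":0,"grip":1},{"delta_pos":[0,1,0],"yaw":0,"grip":1},{"delta_pos":[0,1,0],"yaw":0,"grip":1},{"delta_pos":[0,1,0],"yaw":0,"grip":1},{"delta_pos":[0,1,0],"yaw":0,"grip":1},{"delta_pos":[0,1,0],"yaw":0,"grip":1},{"delta_pos":[0,1,0],"yaw":0,"grip":1},{"delta_pos":[0,1,0],"yaw":0,"grip":1}]'
python3 q.py
```

```text
t: 16.65
ee_pos: [0.4412, -0.287, 0.1632]
tool_rot: [-0.006, -0.089, 0.996, 0.001]
ft_force: [0.4, -0.3, -4.6]
grip_width: 0.206
t 16.65 tcp [ 0.4412 -0.287   0.1632] ang 100.25 j [-0.27  0.28 -0.31  0.   -0.99 -1.13] F [ 0.4 -0.3 -4.6] M [-0.06 -0.05  0.02] w 0.206
shift now-axes cm [-17.04  14.92   1.58] yaw 0.44 | shift after-yaw axes [-16.93  15.05   1.58]
tilt of tool z, deg world x,y [-0.65  0.1 ]  in tool xy of down [0.62 0.21]
```

```bash
python3 -m handwheel '[{"delta_pos":[-0.75,0.66,0],"yaw":0,"grip":1},{"delta_pos":[-0.75,0.66,0],"yaw":0,"grip":1},{"delta_pos":[-0.75,0.66,0],"yaw":0,"grip":1},{"delta_pos":[-0.75,0.66,0],"yaw":0,"grip":1},{"delta_pos":[-0.75,0.66,0],"yaw":0,"grip":1},{"delta_pos":[-0.75,0.66,0],"yaw":0,"grip":1},{"delta_pos":[-0.75,0.66,0],"yaw":0,"grip":1},{"delta_pos":[-0.75,0.66,0],"yaw":0,"grip":1},{"delta_pos":[-0.75,0.66,0],"yaw":0,"grip":1},{"delta_pos":[-0.75,0.66,0],"yaw":0,"grip":1},{"delta_pos":[-0.75,0.66,0],"yaw":0,"grip":1},{"delta_pos":[-0.75,0.66,0],"yaw":0,"grip":1}]'
python3 q.py
python3 -m handwheel '[{"delta_pos":[-0.75,0.66,0],"yaw":0,"grip":1},{"delta_pos":[-0.75,0.66,0],"yaw":0,"grip":1},{"delta_pos":[-0.75,0.66,0],"yaw":0,"grip":1},{"delta_pos":[-0.75,0.66,0],"yaw":0,"grip":1},{"delta_pos":[-0.75,0.66,0],"yaw":0,"grip":1},{"delta_pos":[-0.75,0.66,0],"yaw":0,"grip":1},{"delta_pos":[-0.75,0.66,0],"yaw":0,"grip":1},{"delta_pos":[-0.75,0.66,0],"yaw":0,"grip":1}]'
python3 q.py
```

```text
t: 17.85
ee_pos: [0.5225, -0.1842, 0.162]
tool_rot: [-0.006, -0.09, 0.996, 0.001]
ft_force: [-0.4, 0.5, -5.3]
grip_width: 0.203
t 17.85 tcp [ 0.5225 -0.1842  0.162 ] ang 100.28 j [-0.05  0.32 -0.25 -0.   -1.01 -1.34] F [-0.4  0.5 -5.3] M [-0.06 -0.05  0.03] w 0.203
shift now-axes cm [-7.22  6.24  1.53] yaw 0.47 | shift after-yaw axes [-7.17  6.3   1.53]
tilt of tool z, deg world x,y [-0.66  0.08]  in tool xy of down [0.63 0.2 ]
t: 18.65
ee_pos: [0.5765, -0.1158, 0.1612]
tool_rot: [-0.006, -0.09, 0.996, 0.001]
ft_force: [0.2, -0.8, -4.4]
grip_width: 0.205
t 18.65 tcp [ 0.5765 -0.1158  0.1612] ang 100.27 j [ 0.08  0.38 -0.16 -0.   -1.04 -1.47] F [ 0.2 -0.8 -4.4] M [ 0.   -0.1  -0.02] w 0.205
shift now-axes cm [-0.68  0.48  1.5 ] yaw 0.46 | shift after-yaw axes [-0.68  0.48  1.5 ]
tilt of tool z, deg world x,y [-0.68  0.08]  in tool xy of down [0.66 0.2 ]
```

```bash
python3 -m handwheel '[{"delta_pos":[-0.35,0.24,0.7],"yaw":0.45,"grip":1},{"delta_pos":[-0.35,0.24,0.7],"yaw":0,"grip":1},{"delta_pos":[0,0,0],"yaw":0,"grip":1}]'
python3 q.py
python3 - <<'E'
from h import *
c=cap('scene'); t=cap('top')
pickle.dump((c,t),open('s1.pkl','wb'))
cv2.imwrite('pics/e1.png',cv2.convertScaleAbs(cv2.resize(c['frame'][110:240,130:290],None,fx=5,fy=5,interpolation=2),alpha=1.6))
cv2.imwrite('pics/e2.png',cv2.convertScaleAbs(cv2.resize(t['frame'][140:240,230:340],None,fx=6,fy=6,interpolation=2),alpha=1.6))
E
```

```text
t: 18.95
ee_pos: [0.5837, -0.1081, 0.1455]
tool_rot: [-0.006, -0.086, 0.996, 0.001]
ft_force: [-0.2, -0.9, -4.5]
grip_width: 0.203
t 18.95 tcp [ 0.5837 -0.1081  0.1455] ang 99.85 j [ 0.09  0.4  -0.17 -0.   -1.01 -1.49] F [-0.2 -0.9 -4.5] M [-0.03  0.08  0.01] w 0.203
shift now-axes cm [ 0.18 -0.15 -0.05] yaw 0.04 | shift after-yaw axes [ 0.18 -0.15 -0.05]
tilt of tool z, deg world x,y [-0.69  0.09]  in tool xy of down [0.66 0.21]
```

View pics/e1.png

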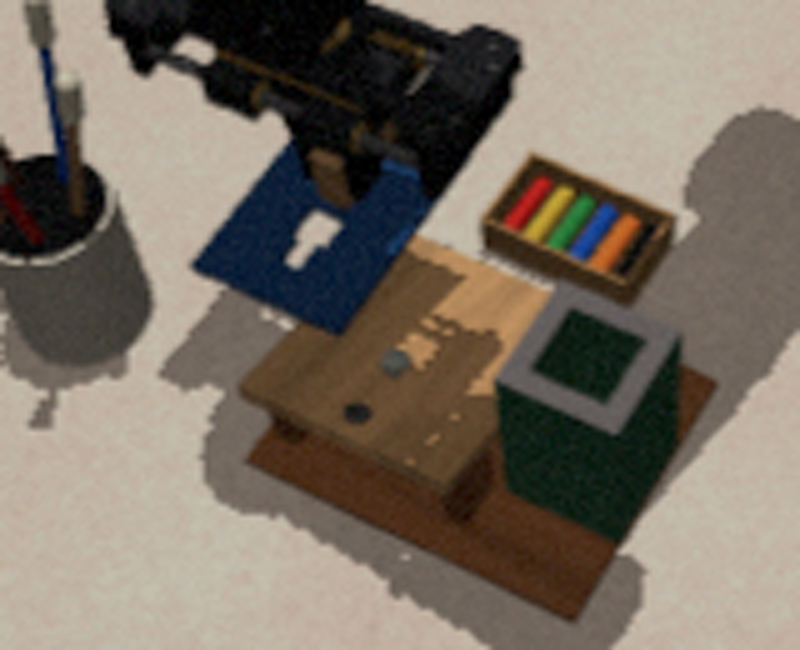

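View pics/e2.png

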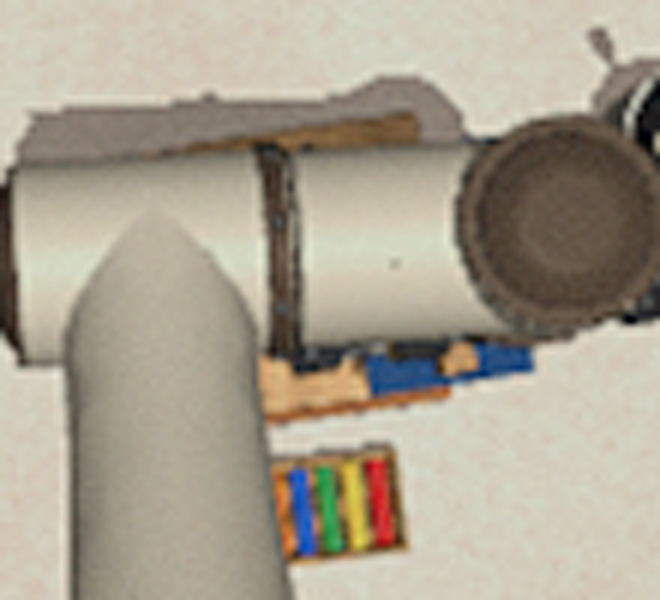

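```bash
cat > pl.py <<'E'
from tgt import *
# observed scene pixels of plate points -> fit pitch about grasp point + check, given tcp & desk-yaw
def pitch(obs,tcp,ang=99.8,c=None,G=G):
    c=c or cams[S]; yaw=np.radians(ang-90)
    gp=np.array(tcp)+[0,0,.0187]
    def P(L,x): 
        Rm=R.from_euler('z',yaw).as_matrix()@R.from_euler('xy',[x[1],-x[0]]).as_matrix()
        return gp+Rm@(np.array(L)-[G[0]+x[2],x[3],G[1]])
    f=lambda x:np.concatenate([proj(c,P(L,x))[0]-uv for L,uv in obs]+[np.array([x[1]*30,x[2]*500,x[3]*500])])
    r=least_squares(f,[0,0,0,0]); print('pitch,roll deg',np.degrees(r.x[:2]).round(2),'grip shift mm',(r.x[2:]*1000).round(2),'res',r.fun[:-3].round(1)); return r.x
E
python3 - <<'E'
from pl import *
px=lambda X,Y:(130+X/5-.5,110+Y/5-.5)
pitch([([.065,-.045,.003],px(193,267)),([.065,.045,.003],px(340,332)),([.014+.0105,-.0105,.006],px(298,237)),([.042,0,.006],px(294,266)),([.0035,.0,.006],px(325,213))],[.5837,-.1081,.1455])
E
```

```text
pitch,roll deg [-1.51  0.84] grip shift mm [-0.55 -1.2 ] res [ 0.1  0.3  0.2  0.5 -1.2 -0.9 -0.8 -0.3  1.2 -0.5]
```

```bash
cat > q3.py <<'E'
from tgt import *
import sys
a,b,h=map(float,sys.argv[1:4])
go(flat(a,b,h),ANG)
E
python3 -m handwheel '[{"delta_pos":[0.1,-0.1,1],"yaw":0,"grip":1},{"delta_pos":[0.1,-0.1,1],"yaw":0,"grip":1},{"delta_pos":[0,0,1],"yaw":0,"grip":1},{"delta_pos":[0,0,1],"yaw":0,"grip":1},{"delta_pos":[0,0,0.7],"yaw":0,"grip":1}]'
python3 q3.py -.015 -.055 0
python3 -m handwheel '[{"delta_pos":[0,0,0.4],"yaw":0,"grip":1},{"delta_pos":[0,0,0.4],"yaw":0,"grip":1},{"delta_pos":[0,0,0.4],"yaw":0,"grip":1}]'
python3 q3.py -.015 -.055 0
```

```text
t: 19.55
ee_pos: [0.5811, -0.1123, 0.0967]
tool_rot: [-0.005, -0.085, 0.996, 0.001]
ft_force: [-0.6, 0.4, -4.6]
grip_width: 0.204
t 19.55 tcp [ 0.5811 -0.1123  0.0967] ang 99.74 j [ 0.08  0.45 -0.23 -0.   -0.9  -1.48] F [-0.6  0.4 -4.6] M [-0.   -0.01 -0.04] w 0.204
shift now-axes cm [0.68 0.21 3.09] yaw -0.07 | shift after-yaw axes [0.68 0.21 3.09]
tilt of tool z, deg world x,y [-0.54  0.07]  in tool xy of down [0.52 0.16]
t: 19.85
ee_pos: [0.5793, -0.1129, 0.0832]
tool_rot: [-0.007, -0.085, 0.996, 0.001]
ft_force: [-4.6, -1.5, 0.1]
grip_width: 0.206
t 19.85 tcp [ 0.5793 -0.1129  0.0832] ang 99.75 j [ 0.08  0.47 -0.25 -0.   -0.87 -1.48] F [-4.6 -1.5  0.1] M [-0.14  0.94  0.07] w 0.206
shift now-axes cm [0.5  0.24 1.74] yaw -0.06 | shift after-yaw axes [0.5  0.24 1.74]
tilt of tool z, deg world x,y [-0.82  0.  ]  in tool xy of down [0.81 0.14]
```

```bash
python3 -m handwheel '[{"delta_pos":[0.1,0,0.4],"yaw":0,"grip":1},{"delta_pos":[0.1,0,0.4],"yaw":0,"grip":1},{"delta_pos":[0.1,0,0.4],"yaw":0,"grip":1}]'
python3 q3.py -.015 -.055 0
python3 -m handwheel '[{"delta_pos":[0.1,0,0.4],"yaw":0,"grip":1},{"delta_pos":[0.1,0,0.4],"yaw":0,"grip":1}]'
python3 q3.py -.015 -.055 0
python3 - <<'E'
from h import *
c=cap('scene')
cv2.imwrite('pics/e3.png',cv2.convertScaleAbs(cv2.resize(c['frame'][110:240,130:290],None,fx=5,fy=5,interpolation=2),alpha=1.6))
E
```

```text
t: 20.15
ee_pos: [0.5771, -0.1134, 0.0721]
tool_rot: [-0.005, -0.085, 0.996, 0.0]
ft_force: [-1.8, -0.2, -0.3]
grip_width: 0.209
t 20.15 tcp [ 0.5771 -0.1134  0.0721] ang 99.8 j [ 0.08  0.47 -0.27 -0.   -0.84 -1.48] F [-1.8 -0.2 -0.3] M [0.15 0.32 0.03] w 0.209
shift now-axes cm [0.29 0.25 0.63] yaw -0.01 | shift after-yaw axes [0.29 0.25 0.63]
tilt of tool z, deg world x,y [-0.6  0. ]  in tool xy of down [0.59 0.11]
t: 20.35
ee_pos: [0.5764, -0.1135, 0.0661]
tool_rot: [-0.004, -0.086, 0.996, 0.0]
ft_force: [-8.6, 5.9, 26.6]
grip_width: 0.205
t 20.35 tcp [ 0.5764 -0.1135  0.0661] ang 99.88 j [ 0.08  0.48 -0.28 -0.   -0.82 -1.48] F [-8.6  5.9 26.6] M [1.93 2.56 0.02] w 0.205
shift now-axes cm [0.23 0.25 0.02] yaw 0.07 | shift after-yaw axes [0.23 0.25 0.02]
tilt of tool z, deg world x,y [-0.41 -0.03]  in tool xy of down [0.41 0.04]
```

View pics/e3.png

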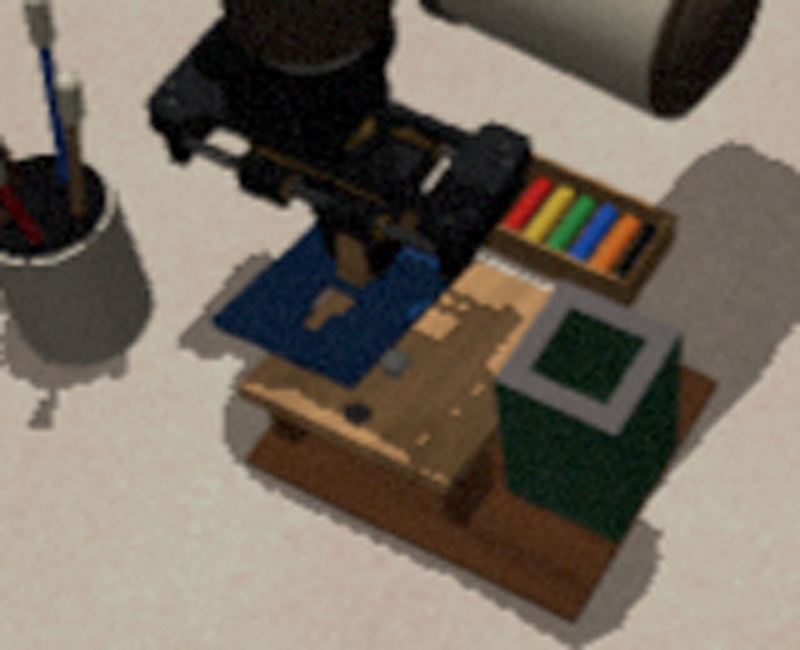

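```bash
python3 - <<'E'
from pl import *
px=lambda X,Y:(130+X/5-.5,110+Y/5-.5)
pitch([([.065,-.045,.003],px(215,321)),([.065,.045,.003],px(355,387)),([.0245,-.0105,.006],px(316,304)),([.042,0,.006],px(312,328)),([.0035,.0105,.006],px(353,300))],[.5764,-.1135,.0661],ang=99.9)
E
python3 -m handwheel '[{"delta_pos":[0,0,-0.5],"yaw":0,"grip":1},{"delta_pos":[0,0,-0.8],"yaw":0,"grip":1},{"delta_pos":[0,0,-0.8],"yaw":0,"grip":1},{"delta_pos":[0,0,0],"yaw":0,"grip":1}]'
python3 q3.py .014 0 .018
```

```text
pitch,roll deg [15.16  0.51] grip shift mm [ 0.9  -1.93] res [-0.5  0.6 -0.3  0.2 -1.4 -0.3 -1.  -0.1  1.9 -0.8]
t: 20.8
ee_pos: [0.5772, -0.1131, 0.0873]
tool_rot: [-0.003, -0.086, 0.996, 0.0]
ft_force: [0.2, 0.4, -4.6]
grip_width: 0.198
t 20.8 tcp [ 0.5772 -0.1131  0.0873] ang 99.86 j [ 0.08  0.45 -0.25 -0.   -0.87 -1.48] F [ 0.2  0.4 -4.6] M [-0.01 -0.1   0.02] w 0.198
shift now-axes cm [-2.03  5.73 -0.35] yaw 0.06 | shift after-yaw axes [-2.02  5.73 -0.35]
tilt of tool z, deg world x,y [-0.34 -0.01]  in tool xy of down [0.33 0.05]
```

```bash
python3 -m handwheel '[{"delta_pos":[0,0,-0.4],"yaw":0,"grip":1},{"delta_pos":[-0.33,0.93,-0.05],"yaw":0,"grip":1},{"delta_pos":[-0.33,0.93,-0.05],"yaw":0,"grip":1},{"delta_pos":[-0.33,0.93,0],"yaw":0,"grip":1},{"delta_pos":[-0.33,0.93,0],"yaw":0,"grip":1},{"delta_pos":[-0.33,0.93,0],"yaw":0,"grip":1},{"delta_pos":[-0.33,0.93,0],"yaw":0,"grip":1},{"delta_pos":[0,0,0],"yaw":0,"grip":1}]'
python3 q3.py .014 0 .018
python3 - <<'E'
from h import *
c=cap('scene');t=cap('top')
cv2.imwrite('pics/e4.png',cv2.convertScaleAbs(cv2.resize(c['frame'][110:240,130:290],None,fx=5,fy=5,interpolation=2),alpha=1.6))
cv2.imwrite('pics/e5.png',cv2.convertScaleAbs(cv2.resize(t['frame'][140:240,230:340],None,fx=6,fy=6,interpolation=2),alpha=1.6))
E
```

```text
t: 21.6
ee_pos: [0.5876, -0.0483, 0.0912]
tool_rot: [-0.004, -0.086, 0.996, 0.001]
ft_force: [0.4, -0.1, -3.8]
grip_width: 0.206
t 21.6 tcp [ 0.5876 -0.0483  0.0912] ang 99.9 j [ 0.19  0.45 -0.24 -0.   -0.88 -1.59] F [ 0.4 -0.1 -3.8] M [-0.02 -0.01 -0.04] w 0.206
shift now-axes cm [ 0.1  -0.47  0.04] yaw 0.09 | shift after-yaw axes [ 0.1  -0.47  0.04]
tilt of tool z, deg world x,y [-0.45  0.03]  in tool xy of down [0.43 0.11]
```

View pics/e4.png

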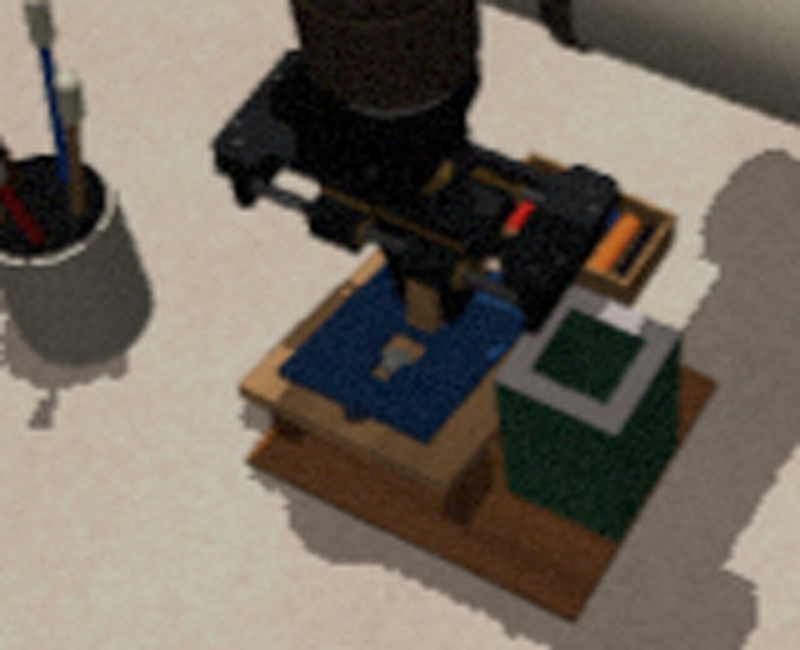

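```bash
python3 -m handwheel '[{"delta_pos":[0.05,-0.25,0],"yaw":0,"grip":1},{"delta_pos":[0.05,-0.28,0],"yaw":0,"grip":1},{"delta_pos":[0,0,0],"yaw":0,"grip":1}]'
python3 q3.py .014 0 .018
python3 - <<'E'
from h import *
c=cap('scene');pickle.dump(c,open('s2.pkl','wb'))
cv2.imwrite('pics/e6.png',cv2.convertScaleAbs(cv2.resize(c['frame'][160:210,180:240],None,fx=12,fy=12,interpolation=2),alpha=1.8))
E
```

```text
t: 22.0
ee_pos: [0.5867, -0.0562, 0.091]
tool_rot: [-0.005, -0.085, 0.996, 0.0]
ft_force: [-0.1, -0.1, -3.8]
grip_width: 0.205
t 22.0 tcp [ 0.5867 -0.0562  0.091 ] ang 99.78 j [ 0.18  0.45 -0.24 -0.   -0.88 -1.58] F [-0.1 -0.1 -3.8] M [ 0.04 -0.04  0.04] w 0.205
shift now-axes cm [-0.12  0.29  0.03] yaw -0.03 | shift after-yaw axes [-0.12  0.29  0.03]
tilt of tool z, deg world x,y [-0.52 -0.  ]  in tool xy of down [0.51 0.09]
```

View pics/e6.png

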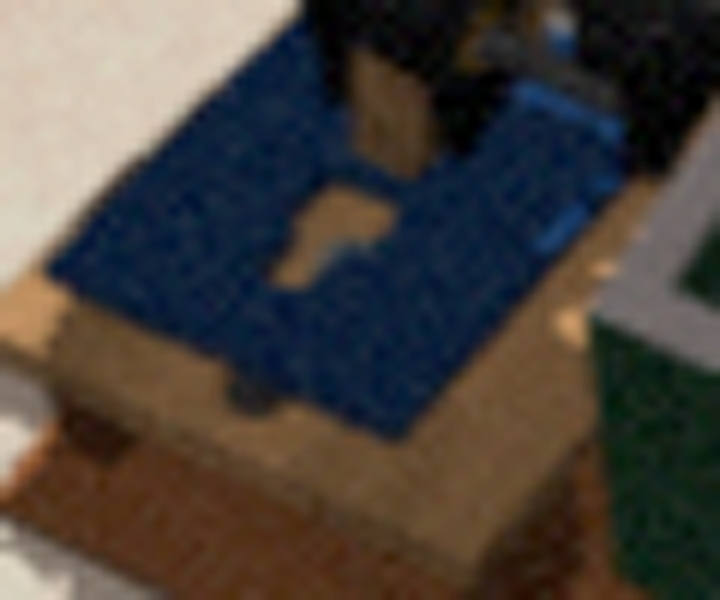

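Run:
```python
from pl import *
px=lambda X,Y:(180+X/12-.5,160+Y/12-.5)
pitch([([.065,-.045,.003],px(50,272)),([.065,.045,.003],px(395,440)),([.0245,-.0105,.006],px(295,235)),([.042,.006,.006],px(300,292)),([.0035,.0105,.006],px(405,210)),([.0035,-.0105,.006],px(325,185))],[.5867,-.0562,.091],ang=99.8)
# same-camera desk residual: where scene-only fit puts stud vs combined
xs=fit([q for q in desk if q[0]==S],cams,[.55,0,.1])[0]; print(xs-D)
```

```text
pitch,roll deg [16.43  0.88] grip shift mm [-0.4  -1.91] res [-0.9  0.4  0.2 -0.  -1.3 -1.  -0.   0.4  0.6 -0.2  0.5 -1.1]
[-0.00014032  0.00064746  0.0017432 ]
```

```bash
sed -i "s/^D=fit.*/&; D=D-np.array([0,.0012,0])/" tgt.py
python3 -m handwheel '[{"delta_pos":[-0.1,0.13,0],"yaw":0,"grip":1},{"delta_pos":[0,0,0],"yaw":0,"grip":1}]'
python3 q3.py .014 0 .018; python3 q3.py .014 0 0
```

```text
t: 22.25
ee_pos: [0.5874, -0.0552, 0.0911]
tool_rot: [-0.004, -0.085, 0.996, 0.0]
ft_force: [-0.5, -0.1, -4.8]
grip_width: 0.204
t 22.25 tcp [ 0.5874 -0.0552  0.0911] ang 99.71 j [ 0.18  0.45 -0.24 -0.   -0.88 -1.58] F [-0.5 -0.1 -4.8] M [ 0.02 -0.04  0.07] w 0.204
shift now-axes cm [-0.01  0.08  0.03] yaw -0.09 | shift after-yaw axes [-0.01  0.08  0.03]
tilt of tool z, deg world x,y [-0.51  0.  ]  in tool xy of down [0.5  0.09]
t 22.25 tcp [ 0.5874 -0.0552  0.0911] ang 99.71 j [ 0.18  0.45 -0.24 -0.   -0.88 -1.58] F [-0.5 -0.1 -4.8] M [ 0.02 -0.04  0.07] w 0.204
shift now-axes cm [-0.49  0.08  1.76] yaw -0.09 | shift after-yaw axes [-0.49  0.08  1.76]
tilt of tool z, deg world x,y [-0.51  0.  ]  in tool xy of down [0.5  0.09]
```

```bash
python3 -m handwheel '[{"delta_pos":[-0.09,0.05,0.35],"yaw":0,"grip":1},{"delta_pos":[-0.09,0,0.35],"yaw":0,"grip":1},{"delta_pos":[-0.09,0,0.3],"yaw":0,"grip":1}]'
python3 q3.py .014 0 0
python3 -m handwheel '[{"delta_pos":[-0.05,0,0.25],"yaw":0,"grip":1},{"delta_pos":[-0.03,0,0.2],"yaw":0,"grip":1}]'
python3 q3.py .014 0 0
```

```text
t: 22.55
ee_pos: [0.5903, -0.0541, 0.0807]
tool_rot: [-0.004, -0.085, 0.996, 0.0]
ft_force: [-0.3, -0.1, -5.1]
grip_width: 0.207
t 22.55 tcp [ 0.5903 -0.0541  0.0807] ang 99.72 j [ 0.18  0.47 -0.25 -0.   -0.86 -1.58] F [-0.3 -0.1 -5.1] M [-0.06 -0.03 -0.04] w 0.207
shift now-axes cm [-0.18  0.03  0.73] yaw -0.09 | shift after-yaw axes [-0.18  0.02  0.73]
tilt of tool z, deg world x,y [-0.46  0.01]  in tool xy of down [0.45 0.09]
t: 22.75
ee_pos: [0.591, -0.0539, 0.0753]
tool_rot: [-0.004, -0.085, 0.996, 0.0]
ft_force: [0.3, -0.5, -3.9]
grip_width: 0.202
t 22.75 tcp [ 0.591  -0.0539  0.0753] ang 99.72 j [ 0.18  0.48 -0.25 -0.   -0.85 -1.58] F [ 0.3 -0.5 -3.9] M [-0.04 -0.   -0.02] w 0.202
shift now-axes cm [-0.1   0.02  0.19] yaw -0.08 | shift after-yaw axes [-0.1   0.02  0.19]
tilt of tool z, deg world x,y [-0.51  0.01]  in tool xy of down [0.5  0.09]
```

```bash
python3 -m handwheel '[{"delta_pos":[-0.05,0,0.13],"yaw":0,"grip":1},{"delta_pos":[0,0,0.1],"yaw":0,"grip":1}]'
python3 q3.py -.010 0 0
python3 - <<'E'
from h import *
c=cap('scene');pickle.dump(c,open('s3.pkl','wb'))
cv2.imwrite('pics/e7.png',cv2.convertScaleAbs(cv2.resize(c['frame'][160:210,180:240],None,fx=12,fy=12,interpolation=2),alpha=1.8))
E
```

```text
t: 22.95
ee_pos: [0.5915, -0.0538, 0.0729]
tool_rot: [-0.005, -0.085, 0.996, 0.0]
ft_force: [-3.2, 1.5, 3.5]
grip_width: 0.201
t 22.95 tcp [ 0.5915 -0.0538  0.0729] ang 99.74 j [ 0.18  0.48 -0.25 -0.   -0.85 -1.58] F [-3.2  1.5  3.5] M [ 0.39  0.7  -0.04] w 0.201
shift now-axes cm [2.26 0.01 0.59] yaw -0.06 | shift after-yaw axes [2.26 0.01 0.59]
tilt of tool z, deg world x,y [-0.54 -0.01]  in tool xy of down [0.54 0.08]
```

View pics/e7.png

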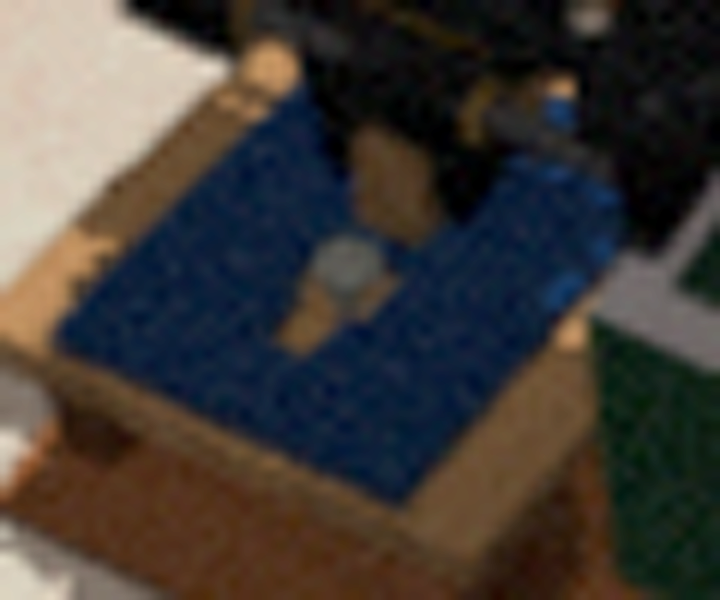

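```bash
python3 -m handwheel '[{"delta_pos":[0.3,0,0.06],"yaw":0,"grip":1},{"delta_pos":[0.3,0,0.07],"yaw":0,"grip":1},{"delta_pos":[0.3,0,0.07],"yaw":0,"grip":1}]'
python3 q3.py -.010 0 0
python3 -m handwheel '[{"delta_pos":[0.3,0,0.08],"yaw":0,"grip":1},{"delta_pos":[0.3,0,0.08],"yaw":0,"grip":1}]'
python3 q3.py -.010 0 0
```

```text
t: 23.3
ee_pos: [0.5825, -0.0553, 0.0709]
tool_rot: [-0.004, -0.085, 0.996, 0.0]
ft_force: [-0.1, 1.2, -3.9]
grip_width: 0.205
t 23.3 tcp [ 0.5825 -0.0553  0.0709] ang 99.74 j [ 0.18  0.47 -0.28 -0.   -0.83 -1.58] F [-0.1  1.2 -3.9] M [-0.02  0.   -0.02] w 0.205
shift now-axes cm [1.35 0.   0.39] yaw -0.07 | shift after-yaw axes [1.35 0.01 0.39]
tilt of tool z, deg world x,y [-0.47  0.01]  in tool xy of down [0.46 0.08]
t: 23.5
ee_pos: [0.5756, -0.0565, 0.0691]
tool_rot: [-0.004, -0.085, 0.996, 0.0]
ft_force: [-0.3, -0.7, -4.3]
grip_width: 0.201
t 23.5 tcp [ 0.5756 -0.0565  0.0691] ang 99.73 j [ 0.18  0.46 -0.29 -0.   -0.82 -1.58] F [-0.3 -0.7 -4.3] M [ 0.01  0.03 -0.02] w 0.201
shift now-axes cm [0.65 0.01 0.2 ] yaw -0.08 | shift after-yaw axes [0.65 0.01 0.2 ]
tilt of tool z, deg world x,y [-0.49  0.01]  in tool xy of down [0.48 0.09]
```

```bash
python3 -m handwheel '[{"delta_pos":[0.3,0,0.1],"yaw":0,"grip":1},{"delta_pos":[0.25,0,0.1],"yaw":0,"grip":1}]'
python3 q3.py -.010 0 0
python3 -m handwheel '[{"delta_pos":[0.15,0,0.06],"yaw":0,"grip":1},{"delta_pos":[0.15,0,0.05],"yaw":0,"grip":1}]'
python3 q3.py -.010 0 0
python3 -m handwheel '[{"delta_pos":[0.15,0,0.05],"yaw":0,"grip":1}]'
python3 q3.py -.010 0 0
```

```text
t: 23.7
ee_pos: [0.57, -0.0575, 0.0671]
tool_rot: [-0.004, -0.085, 0.996, 0.0]
ft_force: [2.8, 0.8, -2.9]
grip_width: 0.206
t 23.7 tcp [ 0.57   -0.0575  0.0671] ang 99.73 j [ 0.18  0.46 -0.31 -0.   -0.81 -1.58] F [ 2.8  0.8 -2.9] M [ 0.31 -0.94 -0.1 ] w 0.206
shift now-axes cm [ 0.08  0.01 -0.01] yaw -0.08 | shift after-yaw axes [ 0.08  0.01 -0.01]
tilt of tool z, deg world x,y [-0.42  0.02]  in tool xy of down [0.41 0.09]
t: 23.9
ee_pos: [0.5699, -0.0575, 0.0672]
tool_rot: [0.0, -0.085, 0.996, 0.0]
ft_force: [2.8, 0.7, -3.5]
grip_width: 0.203
t 23.9 tcp [ 0.5699 -0.0575  0.0672] ang 99.78 j [ 0.18  0.45 -0.32 -0.   -0.8  -1.58] F [ 2.8  0.7 -3.5] M [ 0.15 -0.74 -0.03] w 0.203
shift now-axes cm [0.07 0.01 0.01] yaw -0.03 | shift after-yaw axes [0.07 0.01 0.01]
tilt of tool z, deg world x,y [0.   0.05]  in tool xy of down [-0.01  0.05]
t: 24.0
ee_pos: [0.5698, -0.0575, 0.0674]
tool_rot: [0.002, -0.086, 0.996, 0.0]
ft_force: [4.0, 1.5, -3.4]
grip_width: 0.201
t 24.0 tcp [ 0.5698 -0.0575  0.0674] ang 99.81 j [ 0.18  0.45 -0.32 -0.   -0.79 -1.58] F [ 4.   1.5 -3.4] M [ 0.18 -0.95 -0.04] w 0.201
shift now-axes cm [0.07 0.01 0.02] yaw 0.0 | shift after-yaw axes [0.07 0.01 0.02]
tilt of tool z, deg world x,y [0.19 0.06]  in tool xy of down [-0.2   0.03]
```

```bash
python3 -m handwheel '[{"delta_pos":[0,0,0.05],"yaw":0,"grip":0.5},{"delta_pos":[0,0,0],"yaw":0,"grip":0.5},{"delta_pos":[0,0,0],"yaw":0,"grip":0.5},{"delta_pos":[0,0,0],"yaw":0,"grip":0.5}]'
python3 q3.py -.010 0 0
python3 -m handwheel '[{"delta_pos":[0,0,-0.6],"yaw":0,"grip":0.5},{"delta_pos":[0,0,-1],"yaw":0,"grip":0.5},{"delta_pos":[0,0,-1],"yaw":0,"grip":0.5},{"delta_pos":[0,0,-1],"yaw":0,"grip":0.5},{"delta_pos":[0,0,-1],"yaw":0,"grip":0.5},{"delta_pos":[0,0,-1],"yaw":0,"grip":0.5},{"delta_pos":[0,0,-1],"yaw":0,"grip":0.5},{"delta_pos":[0,0,-1],"yaw":0,"grip":0.5}]'
python3 - <<'E'
from tgt import *
c=cap('scene');pickle.dump(c,open('s4.pkl','wb'))
cv2.imwrite('pics/e8.png',cv2.convertScaleAbs(cv2.resize(c['frame'][150:215,175:245],None,fx=9,fy=9,interpolation=2),alpha=1.8))
go(W([0,0,.2]),ANG)
E
```

```text
t: 24.4
ee_pos: [0.5687, -0.0582, 0.0682]
tool_rot: [0.001, -0.086, 0.996, -0.0]
ft_force: [-0.6, -0.2, -0.1]
grip_width: 0.46
t 24.4 tcp [ 0.5687 -0.0582  0.0682] ang 99.84 j [ 0.18  0.45 -0.32  0.   -0.8  -1.58] F [-0.6 -0.2 -0.1] M [-0.   -0.01  0.01] w 0.46
shift now-axes cm [-0.05  0.05  0.1 ] yaw 0.03 | shift after-yaw axes [-0.05  0.05  0.1 ]
tilt of tool z, deg world x,y [ 0.06 -0.  ]  in tool xy of down [-0.06 -0.01]
t: 25.2
ee_pos: [0.5682, -0.0585, 0.1513]
tool_rot: [0.0, -0.086, 0.996, -0.0]
ft_force: [-0.3, -0.4, -0.3]
grip_width: 0.5
t 25.25 tcp [ 0.5695 -0.0585  0.1533] ang 99.87 j [ 0.18  0.35 -0.23  0.   -0.99 -1.58] F [1.  0.7 1.3] M [-0.04 -0.05  0.04] w 0.501
shift now-axes cm [-3.05  0.09 -4.65] yaw 0.07 | shift after-yaw axes [-3.05  0.09 -4.65]
tilt of tool z, deg world x,y [ 0.27 -0.03]  in tool xy of down [-0.27 -0.07]
```

View pics/e8.png

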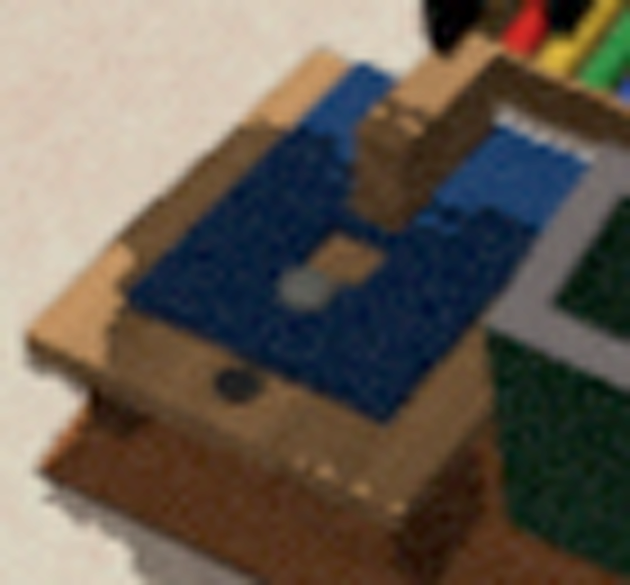

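```bash
python3 -m handwheel '[{"delta_pos":[0,0,-0.6],"yaw":-8.2,"grip":0},{"delta_pos":[0,0,-0.6],"yaw":-8.2,"grip":0},{"delta_pos":[0,0,-0.6],"yaw":-8.2,"grip":0},{"delta_pos":[0,0,-0.6],"yaw":-8.2,"grip":0},{"delta_pos":[0,0,-0.6],"yaw":-8.2,"grip":0},{"delta_pos":[0,0,-0.6],"yaw":-8.2,"grip":0},{"delta_pos":[0,0,-0.6],"yaw":-8.2,"grip":0},{"delta_pos":[0,0,-0.6],"yaw":-8.2,"grip":0},{"delta_pos":[0,0,-0.6],"yaw":-8.2,"grip":0},{"delta_pos":[0,0,-0.6],"yaw":-8.2,"grip":0},{"delta_pos":[0,0,-0.6],"yaw":-8.2,"grip":0},{"delta_pos":[0,0,-0.6],"yaw":-8.2,"grip":0}]'
python3 - <<'E'
from h import *
go([.484,.350,.21],67.5)
E
```

```text
t: 26.45
ee_pos: [0.5673, -0.0583, 0.2285]
tool_rot: [-0.0, 0.83, -0.557, -0.0]
ft_force: [0.2, -0.0, 0.6]
grip_width: 0.996
t 26.45 tcp [ 0.5673 -0.0583  0.2285] ang -157.72 j [ 0.18  0.29 -0.12 -0.   -1.16  0.21] F [ 0.2 -0.   0.6] M [-0.02  0.09 -0.01] w 0.996
shift now-axes cm [-40.94  -7.78   1.86] yaw -45.22 | shift after-yaw axes [-23.32 -34.54   1.86]
tilt of tool z, deg world x,y [0.   0.02]  in tool xy of down [-0.02 -0.01]
```

```bash
python3 -m handwheel '[{"delta_pos":[0,0,0],"yaw":-7.6,"grip":0},{"delta_pos":[0,0,0],"yaw":-7.6,"grip":0},{"delta_pos":[0,0,0],"yaw":-7.6,"grip":0},{"delta_pos":[0,0,0],"yaw":-7.6,"grip":0},{"delta_pos":[0,0,0],"yaw":-7.6,"grip":0},{"delta_pos":[0,0,0],"yaw":-6,"grip":0},{"delta_pos":[-0.6,-1,0],"yaw":0,"grip":0},{"delta_pos":[-0.84,-1.25,0],"yaw":0,"grip":0},{"delta_pos":[-0.84,-1.25,0],"yaw":0,"grip":0},{"delta_pos":[-0.84,-1.25,0],"yaw":0,"grip":0},{"delta_pos":[-0.84,-1.25,0],"yaw":0,"grip":0},{"delta_pos":[-0.84,-1.25,0],"yaw":0,"grip":0}]'
python3 - <<'E'
from h import *
go([.484,.350,.21],67.5)
E
python3 -m handwheel '[{"delta_pos":[-0.84,-1.25,0],"yaw":0,"grip":0},{"delta_pos":[-0.84,-1.25,0],"yaw":0,"grip":0},{"delta_pos":[-0.84,-1.25,0],"yaw":0,"grip":0},{"delta_pos":[-0.84,-1.25,0],"yaw":0,"grip":0},{"delta_pos":[-0.84,-1.25,0],"yaw":0,"grip":0},{"delta_pos":[-0.84,-1.25,0],"yaw":0,"grip":0},{"delta_pos":[-0.84,-1.25,0],"yaw":0,"grip":0},{"delta_pos":[-0.84,-1.25,0],"yaw":0,"grip":0},{"delta_pos":[-0.84,-1.25,0],"yaw":0,"grip":0},{"delta_pos":[-0.84,-1.25,0],"yaw":0,"grip":0},{"delta_pos":[-0.84,-1.25,0],"yaw":0,"grip":0},{"delta_pos":[-0.84,-1.25,0],"yaw":0,"grip":0}]'
python3 - <<'E'
from h import *
go([.484,.350,.21],67.5)
E
```

```text
t: 27.65
ee_pos: [0.5472, 0.0335, 0.2296]
tool_rot: [-0.001, 0.981, -0.195, -0.001]
ft_force: [0.1, 0.2, 0.2]
grip_width: 0.999
t 27.65 tcp [0.5472 0.0335 0.2296] ang -112.48 j [ 0.36  0.25 -0.17 -0.   -1.15  0.82] F [0.1 0.2 0.2] M [-0.06  0.14  0.  ] w 0.999
shift now-axes cm [-17.93 -26.83   2.01] yaw 0.02 | shift after-yaw axes [-17.94 -26.82   2.01]
tilt of tool z, deg world x,y [-0.09  0.08]  in tool xy of down [-0.12 -0.04]
t: 28.85
ee_pos: [0.5025, 0.2312, 0.2311]
tool_rot: [-0.001, 0.98, -0.201, -0.002]
ft_force: [-0.6, -0.9, 0.9]
grip_width: 1.002
t 28.85 tcp [0.5025 0.2312 0.2311] ang -113.21 j [ 0.72  0.26 -0.15 -0.   -1.16  0.45] F [-0.6 -0.9  0.9] M [-0.06  0.11  0.02] w 1.002
shift now-axes cm [ -6.37 -10.18   2.16] yaw -0.71 | shift after-yaw axes [ -6.24 -10.26   2.16]
tilt of tool z, deg world x,y [-0.16  0.21]  in tool xy of down [-0.23 -0.13]
```

```bash
python3 -m handwheel '[{"delta_pos":[-0.78,-1.25,0],"yaw":-0.7,"grip":0},{"delta_pos":[-0.78,-1.25,0],"yaw":0,"grip":0},{"delta_pos":[-0.78,-1.25,0],"yaw":0,"grip":0},{"delta_pos":[-0.78,-1.25,0],"yaw":0,"grip":0},{"delta_pos":[-0.78,-1.25,0],"yaw":0,"grip":0},{"delta_pos":[-0.78,-1.25,0],"yaw":0,"grip":0},{"delta_pos":[-0.7,-1.1,0],"yaw":0,"grip":0},{"delta_pos":[-0.4,-0.7,0],"yaw":0,"grip":0},{"delta_pos":[0,0,0],"yaw":0,"grip":0}]'
python3 - <<'E'
from h import *
go([.484,.350,.149],67.5)
c=cap('scene');t=cap('top')
cv2.imwrite('pics/f1.png',cv2.convertScaleAbs(cv2.resize(c['frame'][150:280,300:440],None,fx=5,fy=5,interpolation=2),alpha=1.6))
cv2.imwrite('pics/f2.png',cv2.convertScaleAbs(cv2.resize(t['frame'][180:250,120:210],None,fx=7,fy=7,interpolation=2),alpha=1.6))
E
```

```text
t: 29.75
ee_pos: [0.4822, 0.3514, 0.231]
tool_rot: [-0.001, 0.981, -0.194, -0.002]
ft_force: [0.1, -0.7, -0.6]
grip_width: 1.0
t 29.75 tcp [0.4822 0.3514 0.231 ] ang -112.39 j [ 0.9   0.33 -0.05 -0.   -1.19  0.28] F [ 0.1 -0.7 -0.6] M [-0.09  0.15  0.06] w 1.0
shift now-axes cm [0.25 0.08 8.2 ] yaw 0.11 | shift after-yaw axes [0.25 0.08 8.2 ]
tilt of tool z, deg world x,y [-0.18  0.19]  in tool xy of down [-0.24 -0.1 ]
```

View pics/f1.png

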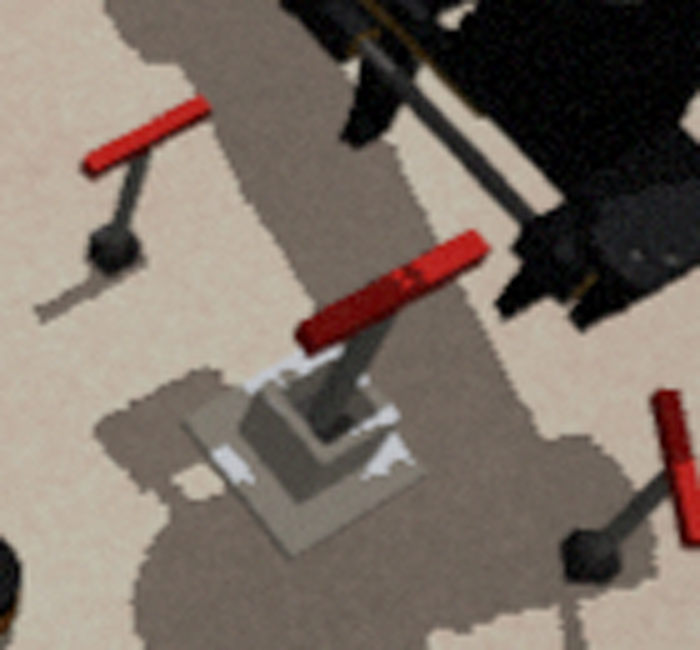

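```bash
python3 -m handwheel '[{"delta_pos":[0.2,0.06,1],"yaw":0,"grip":0},{"delta_pos":[0,0,1],"yaw":0,"grip":0},{"delta_pos":[0,0,1],"yaw":0,"grip":0},{"delta_pos":[0,0,1],"yaw":0,"grip":0},{"delta_pos":[0,0,1],"yaw":0,"grip":0},{"delta_pos":[0,0,1],"yaw":0,"grip":0},{"delta_pos":[0,0,1],"yaw":0,"grip":0},{"delta_pos":[0,0,0.9],"yaw":0,"grip":0},{"delta_pos":[0,0,0],"yaw":0,"grip":0.4},{"delta_pos":[0,0,0],"yaw":0,"grip":1}]' 40
python3 - <<'E'
from h import *
go([.484,.350,.149],67.5)
c=cap('scene')
cv2.imwrite('pics/f3.png',cv2.convertScaleAbs(cv2.resize(c['frame'][150:280,300:440],None,fx=5,fy=5,interpolation=2),alpha=1.6))
E
```

```text
t: 30.85
ee_pos: [0.4835, 0.346, 0.1434]
tool_rot: [0.001, 0.981, -0.196, -0.003]
ft_force: [0.3, -0.1, -0.1]
grip_width: 0.895
t 30.85 tcp [0.4835 0.346  0.1434] ang -112.63 j [ 0.89  0.4  -0.17 -0.01 -1.    0.29] F [ 0.3 -0.1 -0.1] M [-0.07  0.13  0.01] w 0.895
shift now-axes cm [-0.11 -0.39 -0.56] yaw -0.13 | shift after-yaw axes [-0.11 -0.39 -0.56]
tilt of tool z, deg world x,y [-0.35 -0.  ]  in tool xy of down [-0.32  0.13]
```

View pics/f3.png

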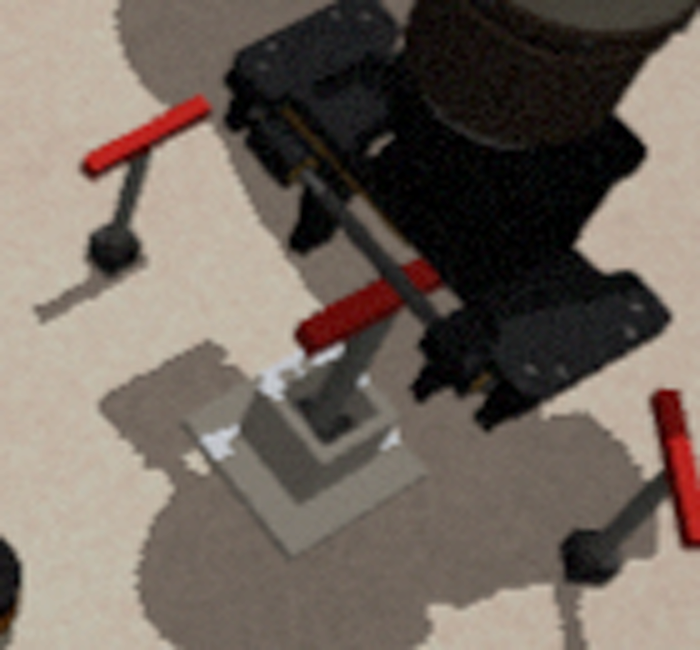

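```bash
python3 -m handwheel '[{"delta_pos":[-0.08,-0.35,-0.4],"yaw":0,"grip":1},{"delta_pos":[0,0,0],"yaw":0,"grip":1},{"delta_pos":[0,0,0],"yaw":0,"grip":1},{"delta_pos":[0,0,0],"yaw":0,"grip":1},{"delta_pos":[0,0,0],"yaw":0,"grip":1},{"delta_pos":[0,0,0],"yaw":0,"grip":1},{"delta_pos":[0,0,0],"yaw":0,"grip":1},{"delta_pos":[0,0,0],"yaw":0,"grip":1},{"delta_pos":[0,0,0],"yaw":0,"grip":1},{"delta_pos":[0,0,0],"yaw":0,"grip":1}]' 40
python3 - <<'E'
from h import *
go([.484,.350,.149],67.5)
E
```

```text
t: 31.9
ee_pos: [0.4848, 0.3506, 0.1501]
tool_rot: [-0.001, 0.981, -0.196, -0.002]
ft_force: [-0.2, 0.8, 0.7]
grip_width: 0.153
t 31.9 tcp [0.4848 0.3506 0.1501] ang -112.62 j [ 0.89  0.4  -0.16 -0.01 -1.01  0.28] F [-0.2  0.8  0.7] M [-0.06  0.13  0.04] w 0.153
shift now-axes cm [-0.05  0.08  0.11] yaw -0.12 | shift after-yaw axes [-0.05  0.08  0.11]
tilt of tool z, deg world x,y [-0.19  0.16]  in tool xy of down [-0.24 -0.08]
```

```bash
python3 -m handwheel '[{"delta_pos":[0,0,-0.5],"yaw":0,"grip":1},{"delta_pos":[0,0,-1],"yaw":0,"grip":1},{"delta_pos":[0,0,-1.2],"yaw":0,"grip":1},{"delta_pos":[0,0,-1.2],"yaw":0,"grip":1},{"delta_pos":[0,0,-1.2],"yaw":0,"grip":1},{"delta_pos":[0,0,-1.2],"yaw":0,"grip":1},{"delta_pos":[0,0,-1.2],"yaw":0,"grip":1},{"delta_pos":[0,0,-1.2],"yaw":0,"grip":1},{"delta_pos":[0,0,-1.2],"yaw":0,"grip":1},{"delta_pos":[0,0,-1.2],"yaw":0,"grip":1},{"delta_pos":[0,0,-1.2],"yaw":0,"grip":1},{"delta_pos":[0,0,-1],"yaw":0,"grip":1}]'
python3 - <<'E'
from tgt import *
p=W([0,.105,.29]);print(p); go(p,ANG)
c=cap('scene')
cv2.imwrite('pics/f4.png',cv2.convertScaleAbs(cv2.resize(c['frame'][110:270,290:440],None,fx=4,fy=4,interpolation=2),alpha=1.6))
E
```

```text
t: 33.1
ee_pos: [0.4839, 0.349, 0.292]
tool_rot: [0.001, 0.98, -0.197, -0.004]
ft_force: [0.2, 0.0, -3.0]
grip_width: 0.157
[0.58125606 0.05110283 0.29      ]
t 33.1 tcp [0.4839 0.349  0.292 ] ang -112.69 j [ 0.89  0.3   0.06 -0.01 -1.34  0.28] F [ 0.2  0.  -3. ] M [-0.02  0.11  0.03] w 0.157
shift now-axes cm [20.48 23.73  0.12] yaw -32.5 | shift after-yaw axes [ 4.52 31.02  0.12]
tilt of tool z, deg world x,y [-0.49 -0.  ]  in tool xy of down [-0.45  0.19]
```

View pics/f4.png

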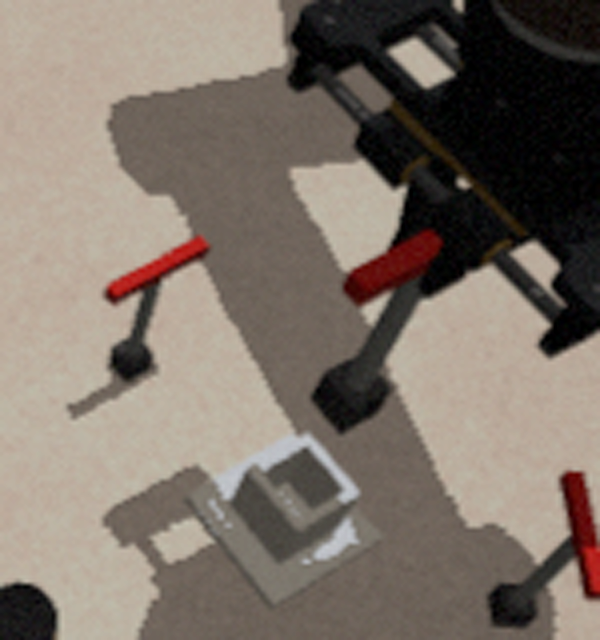

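```bash
cat > q4.py <<'E'
from tgt import *
import sys
go(W([0,.105,float(sys.argv[1])]),ANG-float(sys.argv[2]))
E
python3 -m handwheel '[{"delta_pos":[0,0,0],"yaw":-4,"grip":1},{"delta_pos":[0,0,0],"yaw":-5,"grip":1},{"delta_pos":[0,0,0],"yaw":-5,"grip":1},{"delta_pos":[0,0,0],"yaw":-5,"grip":1},{"delta_pos":[0,0,0],"yaw":-3,"grip":1}]'
python3 q4.py .29 10
```

```text
t: 33.65
ee_pos: [0.4844, 0.3496, 0.2946]
tool_rot: [-0.001, 1.0, 0.002, -0.003]
ft_force: [0.1, -0.4, -4.1]
grip_width: 0.155
t 33.65 tcp [0.4844 0.3496 0.2946] ang -89.81 j [ 0.89  0.3   0.06 -0.01 -1.34  0.68] F [ 0.1 -0.4 -4.1] M [-0.09  0.13  0.04] w 0.155
shift now-axes cm [ 9.6  29.88  0.33] yaw 0.38 | shift after-yaw axes [ 9.79 29.81  0.33]
tilt of tool z, deg world x,y [-0.38  0.13]  in tool xy of down [-0.38 -0.13]
```

```bash
python3 -m handwheel '[{"delta_pos":[0.2,0.6,0],"yaw":0.3,"grip":1},{"delta_pos":[0.42,1.3,0],"yaw":0,"grip":1},{"delta_pos":[0.42,1.3,0],"yaw":0,"grip":1},{"delta_pos":[0.42,1.3,0],"yaw":0,"grip":1},{"delta_pos":[0.42,1.3,0],"yaw":0,"grip":1},{"delta_pos":[0.42,1.3,0],"yaw":0,"grip":1},{"delta_pos":[0.42,1.3,0],"yaw":0,"grip":1},{"delta_pos":[0.42,1.3,0],"yaw":0,"grip":1},{"delta_pos":[0.42,1.3,0],"yaw":0,"grip":1},{"delta_pos":[0.42,1.3,0],"yaw":0,"grip":1},{"delta_pos":[0.42,1.3,0],"yaw":0,"grip":1},{"delta_pos":[0.42,1.3,0],"yaw":0,"grip":1}]'
python3 q4.py .29 10
```

```text
t: 34.85
ee_pos: [0.5353, 0.1864, 0.2937]
tool_rot: [-0.0, 1.0, -0.003, -0.004]
ft_force: [-0.2, 0.8, -2.6]
grip_width: 0.157
t 34.85 tcp [0.5353 0.1864 0.2937] ang -90.38 j [ 0.62  0.25 -0.01 -0.01 -1.32  0.95] F [-0.2  0.8 -2.6] M [-0.04  0.08  0.02] w 0.157
shift now-axes cm [ 4.68 13.5   0.33] yaw -0.18 | shift after-yaw axes [ 4.64 13.52  0.33]
tilt of tool z, deg world x,y [-0.44  0.04]  in tool xy of down [-0.44 -0.04]
```

```bash
python3 -m handwheel '[{"delta_pos":[0.42,1.2,0],"yaw":0,"grip":1},{"delta_pos":[0.42,1.2,0],"yaw":0,"grip":1},{"delta_pos":[0.42,1.2,0],"yaw":0,"grip":1},{"delta_pos":[0.42,1.2,0],"yaw":0,"grip":1},{"delta_pos":[0.42,1.2,0],"yaw":0,"grip":1},{"delta_pos":[0.42,1.2,0],"yaw":0,"grip":1},{"delta_pos":[0.42,1.2,0],"yaw":0,"grip":1},{"delta_pos":[0.42,1.2,0],"yaw":0,"grip":1},{"delta_pos":[0.42,1.2,0],"yaw":0,"grip":1},{"delta_pos":[0.3,0.8,0],"yaw":0,"grip":1},{"delta_pos":[0.1,0.3,0],"yaw":0,"grip":1},{"delta_pos":[0,0,0],"yaw":0,"grip":1}]'
python3 q4.py .29 10
python3 - <<'E'
from tgt import *
c=cap('scene');t=cap('top')
cv2.imwrite('pics/f5.png',cv2.convertScaleAbs(cv2.resize(c['frame'][100:240,170:310],None,fx=4,fy=4,interpolation=2),alpha=1.7))
E
```

```text
t: 36.05
ee_pos: [0.5806, 0.0545, 0.2929]
tool_rot: [-0.0, 1.0, -0.004, -0.004]
ft_force: [-0.5, 1.2, -4.1]
grip_width: 0.153
t 36.05 tcp [0.5806 0.0545 0.2929] ang -90.51 j [ 0.37  0.28  0.03 -0.   -1.33  1.19] F [-0.5  1.2 -4.1] M [-0.04  0.08 -0.02] w 0.153
shift now-axes cm [0.07 0.34 0.29] yaw -0.32 | shift after-yaw axes [0.07 0.34 0.29]
tilt of tool z, deg world x,y [-0.46  0.03]  in tool xy of down [-0.46 -0.03]
```

View pics/f5.png

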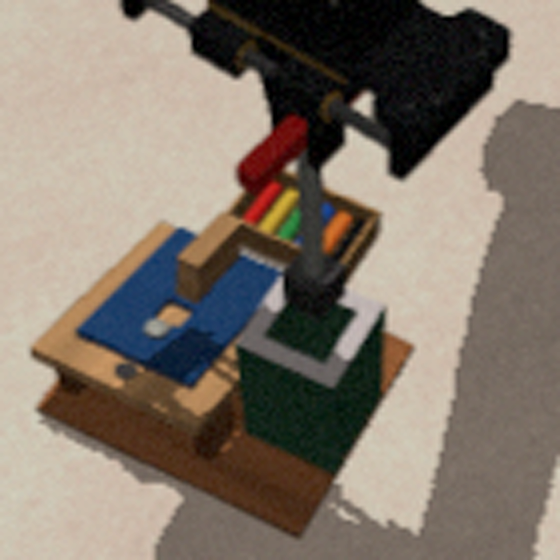

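```bash
python3 - <<'E'
from tgt import *
c=cams[S]; tcp=np.array([.5806,.0545,.2929])
o=tcp-[0,0,.142]
a=np.radians(-.5)
pts=[o+[sx*.0135,sy*.0135,z] for z in(0,.03) for sx in(1,-1) for sy in(1,-1)]
for n,p in zip(['++','+-','-+','--']*2,proj(c,pts)): print(n,((p+.5-[170,100])*4).round(0))
for x in(.05,-.05): print('bar',((proj(c,o+[x,0,.16])[0]+.5-[170,100])*4).round(0))
E
python3 - <<'E'
from h import *
c=cap('scene');pickle.dump(c,open('s5.pkl','wb'))
im=cv2.convertScaleAbs(cv2.resize(c['frame'][125:195,220:280],None,fx=8,fy=8,interpolation=2),alpha=2.2,beta=10)
cv2.imwrite('pics/f6.png',im)
E
```

```text
++ [316. 324.]
+- [281. 302.]
-+ [343. 295.]
-- [309. 273.]
++ [315. 296.]
+- [279. 273.]
-+ [343. 266.]
-- [308. 244.]
bar [244. 182.]
bar [364.  66.]
```

View pics/f6.png

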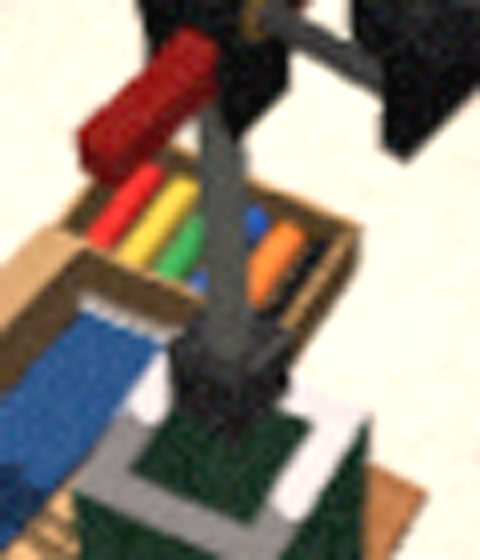

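```bash
python3 -m handwheel '[{"delta_pos":[0.2,0.25,0],"yaw":-0.3,"grip":1},{"delta_pos":[0,0,0.5],"yaw":0,"grip":1},{"delta_pos":[0,0,1],"yaw":0,"grip":1},{"delta_pos":[0,0,1],"yaw":0,"grip":1}]'
python3 q4.py .158 10
python3 - <<'E'
from h import *
c=cap('scene')
im=cv2.convertScaleAbs(cv2.resize(c['frame'][125:205,215:285],None,fx=7,fy=7,interpolation=2),alpha=2.2,beta=10)
cv2.imwrite('pics/f7.png',im)
E
```

```text
t: 36.6
ee_pos: [0.5828, 0.0542, 0.2678]
tool_rot: [-0.001, 1.0, 0.0, -0.002]
ft_force: [-0.9, -0.4, -3.5]
grip_width: 0.156
t 36.6 tcp [0.5828 0.0542 0.2678] ang -89.98 j [ 0.37  0.29 -0.01 -0.   -1.27  1.2 ] F [-0.9 -0.4 -3.5] M [-0.1   0.1  -0.03] w 0.156
shift now-axes cm [-0.11  0.33 10.98] yaw 0.21 | shift after-yaw axes [-0.11  0.33 10.98]
tilt of tool z, deg world x,y [-0.25  0.12]  in tool xy of down [-0.25 -0.12]
```

View pics/f7.png

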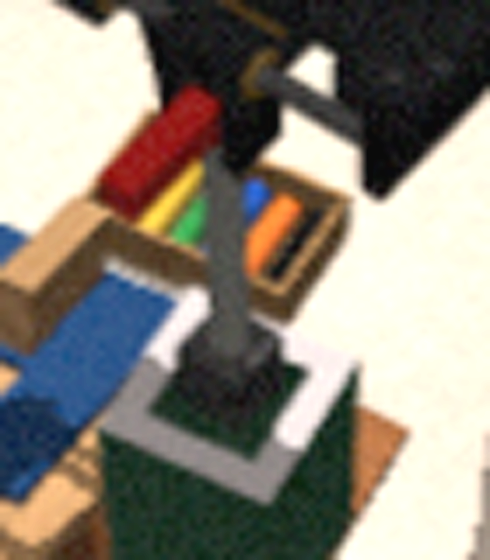

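```bash
python3 -m handwheel '[{"delta_pos":[0,0.15,1],"yaw":0.2,"grip":1},{"delta_pos":[0,0,1],"yaw":0,"grip":1},{"delta_pos":[0,0,0],"yaw":0,"grip":1}]'
python3 q4.py .158 10
python3 - <<'E'
from h import *
c=cap('scene');t=cap('top')
im=cv2.convertScaleAbs(cv2.resize(c['frame'][135:205,220:280],None,fx=8,fy=8,interpolation=2),alpha=2.6,beta=10)
cv2.imwrite('pics/f8.png',im)
im=cv2.convertScaleAbs(cv2.resize(t['frame'][150:220,220:300],None,fx=8,fy=8,interpolation=2),alpha=1.6,beta=10)
cv2.imwrite('pics/f9.png',im)
E
```

```text
t: 36.95
ee_pos: [0.5805, 0.0524, 0.2419]
tool_rot: [-0.0, 1.0, -0.002, -0.006]
ft_force: [0.5, -0.3, -3.5]
grip_width: 0.157
t 36.95 tcp [0.5805 0.0524 0.2419] ang -90.22 j [ 0.37  0.31 -0.06 -0.01 -1.22  1.2 ] F [ 0.5 -0.3 -3.5] M [-0.12  0.2   0.04] w 0.157
shift now-axes cm [0.17 0.14 8.39] yaw -0.02 | shift after-yaw axes [0.17 0.14 8.39]
tilt of tool z, deg world x,y [-0.69  0.04]  in tool xy of down [-0.69 -0.03]
```

View pics/f8.png

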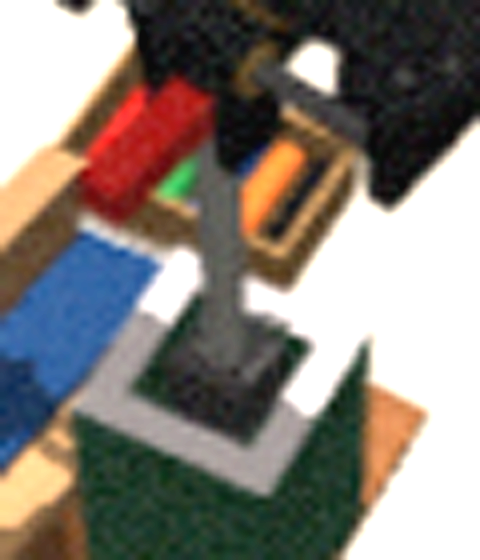

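```bash
python3 -m handwheel '[{"delta_pos":[0.25,0.1,0.8],"yaw":0,"grip":1},{"delta_pos":[0.05,0,1],"yaw":0,"grip":1},{"delta_pos":[0.05,0,1],"yaw":0,"grip":1},{"delta_pos":[0.05,0,0.8],"yaw":0,"grip":1}]'
python3 q4.py .158 10
python3 -m handwheel '[{"delta_pos":[0.05,0,0.6],"yaw":0,"grip":1},{"delta_pos":[0,0,0.6],"yaw":0,"grip":1}]'
python3 q4.py .158 10
```

```text
t: 37.45
ee_pos: [0.5871, 0.0517, 0.2073]
tool_rot: [-0.001, 1.0, -0.002, -0.002]
ft_force: [-0.1, -0.4, -4.5]
grip_width: 0.154
t 37.45 tcp [0.5871 0.0517 0.2073] ang -90.19 j [ 0.36  0.34 -0.1  -0.   -1.13  1.21] F [-0.1 -0.4 -4.5] M [-0.16  0.12  0.02] w 0.154
shift now-axes cm [-0.57  0.08  4.93] yaw 0.0 | shift after-yaw axes [-0.57  0.08  4.93]
tilt of tool z, deg world x,y [-0.2   0.13]  in tool xy of down [-0.2  -0.13]
t: 37.65
ee_pos: [0.5873, 0.0516, 0.1933]
tool_rot: [-0.001, 1.0, -0.002, -0.003]
ft_force: [0.4, 0.2, -2.8]
grip_width: 0.158
t 37.65 tcp [0.5873 0.0516 0.1933] ang -90.19 j [ 0.36  0.35 -0.12 -0.   -1.1   1.21] F [ 0.4  0.2 -2.8] M [-0.09  0.14  0.05] w 0.158
shift now-axes cm [-0.58  0.06  3.53] yaw -0.0 | shift after-yaw axes [-0.58  0.06  3.53]
tilt of tool z, deg world x,y [-0.29  0.1 ]  in tool xy of down [-0.29 -0.1 ]
```

```bash
python3 -m handwheel '[{"delta_pos":[-0.3,0.04,0],"yaw":0,"grip":1},{"delta_pos":[0,0,0],"yaw":0,"grip":1}]'
python3 q4.py .158 10
python3 - <<'E'
from h import *
c=cap('scene')
im=cv2.convertScaleAbs(cv2.resize(c['frame'][135:205,220:280],None,fx=8,fy=8,interpolation=2),alpha=3,beta=10)
cv2.imwrite('pics/g1.png',im)
E
```

```text
t: 37.85
ee_pos: [0.5835, 0.0511, 0.1919]
tool_rot: [-0.0, 1.0, -0.002, -0.004]
ft_force: [0.6, 0.5, -2.8]
grip_width: 0.156
t 37.85 tcp [0.5835 0.0511 0.1919] ang -90.2 j [ 0.36  0.35 -0.13 -0.   -1.1   1.21] F [ 0.6  0.5 -2.8] M [-0.09  0.07  0.01] w 0.156
shift now-axes cm [-0.19 -0.    3.39] yaw -0.01 | shift after-yaw axes [-0.19 -0.    3.39]
tilt of tool z, deg world x,y [-0.44  0.05]  in tool xy of down [-0.44 -0.05]
```

View pics/g1.png

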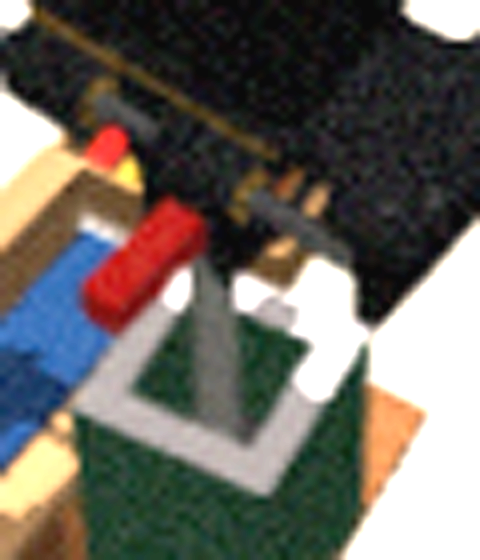

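```bash
python3 -m handwheel '[{"delta_pos":[0.12,-0.08,0.3],"yaw":0,"grip":1},{"delta_pos":[0.02,0,0.4],"yaw":0,"grip":1},{"delta_pos":[0.02,0,0.3],"yaw":0,"grip":1}]'
python3 q4.py .158 10
python3 -m handwheel '[{"delta_pos":[0.02,0,0.3],"yaw":0,"grip":1},{"delta_pos":[0.02,0,0.3],"yaw":0,"grip":1}]'
python3 q4.py .158 10
```

```text
t: 38.2
ee_pos: [0.5862, 0.0523, 0.1828]
tool_rot: [-0.001, 1.0, -0.002, -0.002]
ft_force: [-0.3, -0.5, -3.3]
grip_width: 0.155
t 38.2 tcp [0.5862 0.0523 0.1828] ang -90.18 j [ 0.36  0.36 -0.14 -0.   -1.08  1.21] F [-0.3 -0.5 -3.3] M [-0.12  0.17  0.  ] w 0.155
shift now-axes cm [-0.48  0.13  2.49] yaw 0.01 | shift after-yaw axes [-0.48  0.13  2.49]
tilt of tool z, deg world x,y [-0.22  0.12]  in tool xy of down [-0.22 -0.12]
t: 38.4
ee_pos: [0.5863, 0.0522, 0.1765]
tool_rot: [-0.001, 1.0, -0.002, -0.002]
ft_force: [-2.3, 0.4, -0.6]
grip_width: 0.157
t 38.4 tcp [0.5863 0.0522 0.1765] ang -90.18 j [ 0.36  0.36 -0.15 -0.   -1.07  1.21] F [-2.3  0.4 -0.6] M [-0.06  0.83 -0.01] w 0.157
shift now-axes cm [-0.49  0.11  1.86] yaw 0.02 | shift after-yaw axes [-0.49  0.11  1.86]
tilt of tool z, deg world x,y [-0.27  0.09]  in tool xy of down [-0.27 -0.09]
```

```bash
python3 -m handwheel '[{"delta_pos":[-0.2,0,0.1],"yaw":0,"grip":1},{"delta_pos":[-0.05,0,0.2],"yaw":0,"grip":1},{"delta_pos":[0,0,0.2],"yaw":0,"grip":1}]'
python3 q4.py .158 10
```

```text
t: 38.7
ee_pos: [0.586, 0.0522, 0.1754]
tool_rot: [-0.001, 1.0, -0.001, 0.001]
ft_force: [-1.6, -1.2, 5.8]
grip_width: 0.158
t 38.7 tcp [0.586  0.0522 0.1754] ang -90.07 j [ 0.36  0.36 -0.16 -0.   -1.05  1.21] F [-1.6 -1.2  5.8] M [-0.03  0.92  0.06] w 0.158
shift now-axes cm [-0.47  0.11  1.73] yaw 0.12 | shift after-yaw axes [-0.47  0.11  1.73]
tilt of tool z, deg world x,y [0.13 0.06]  in tool xy of down [ 0.13 -0.06]
```

```bash
python3 -m handwheel '[{"delta_pos":[0,0,-0.4],"yaw":0,"grip":1},{"delta_pos":[-0.25,0,0],"yaw":0,"grip":1},{"delta_pos":[0,0,0],"yaw":0,"grip":1}]'
python3 q4.py .158 10
python3 -m handwheel '[{"delta_pos":[0,0,0.2],"yaw":0,"grip":1},{"delta_pos":[0,0,0.3],"yaw":0,"grip":1}]'
python3 q4.py .158 10
```

```text
t: 39.0
ee_pos: [0.5828, 0.0524, 0.1789]
tool_rot: [-0.001, 1.0, -0.001, 0.001]
ft_force: [-0.5, -0.7, -3.6]
grip_width: 0.159
t 39.0 tcp [0.5828 0.0524 0.1789] ang -90.11 j [ 0.37  0.35 -0.16 -0.   -1.06  1.2 ] F [-0.5 -0.7 -3.6] M [-0.14  0.24 -0.02] w 0.159
shift now-axes cm [-0.16  0.13  2.09] yaw 0.08 | shift after-yaw axes [-0.16  0.13  2.09]
tilt of tool z, deg world x,y [0.11 0.12]  in tool xy of down [ 0.11 -0.12]
t: 39.2
ee_pos: [0.5828, 0.0525, 0.1733]
tool_rot: [-0.001, 1.0, -0.001, 0.001]
ft_force: [-0.1, -0.3, -4.1]
grip_width: 0.157
t 39.2 tcp [0.5828 0.0525 0.1733] ang -90.11 j [ 0.37  0.36 -0.17 -0.   -1.05  1.2 ] F [-0.1 -0.3 -4.1] M [-0.04  0.16 -0.04] w 0.157
shift now-axes cm [-0.16  0.14  1.53] yaw 0.08 | shift after-yaw axes [-0.16  0.14  1.53]
tilt of tool z, deg world x,y [0.13 0.13]  in tool xy of down [ 0.13 -0.13]
```

Free now, past the earlier contact height. Continue down.

```bash
python3 -m handwheel '[{"delta_pos":[-0.03,0.02,0.3],"yaw":0,"grip":1},{"delta_pos":[0,0,0.3],"yaw":0,"grip":1}]'
python3 q4.py .158 10
python3 -m handwheel '[{"delta_pos":[0,0,0.3],"yaw":0,"grip":1},{"delta_pos":[0,0,0.3],"yaw":0,"grip":1}]'
python3 q4.py .158 10
```

```text
t: 39.4
ee_pos: [0.5822, 0.0522, 0.166]
tool_rot: [-0.001, 1.0, -0.001, 0.001]
ft_force: [-0.3, -0.1, -4.2]
grip_width: 0.157
t 39.4 tcp [0.5822 0.0522 0.166 ] ang -90.12 j [ 0.37  0.36 -0.18 -0.   -1.03  1.2 ] F [-0.3 -0.1 -4.2] M [-0.09  0.17 -0.03] w 0.157
shift now-axes cm [-0.1   0.11  0.8 ] yaw 0.07 | shift after-yaw axes [-0.1   0.11  0.8 ]
tilt of tool z, deg world x,y [0.06 0.12]  in tool xy of down [ 0.06 -0.12]
t: 39.6
ee_pos: [0.5821, 0.0521, 0.159]
tool_rot: [-0.001, 1.0, -0.001, 0.0]
ft_force: [0.3, -0.4, -3.0]
grip_width: 0.155
t 39.6 tcp [0.5821 0.0521 0.159 ] ang -90.13 j [ 0.37  0.37 -0.19 -0.   -1.02  1.2 ] F [ 0.3 -0.4 -3. ] M [-0.16  0.19  0.02] w 0.155
shift now-axes cm [-0.08  0.1   0.1 ] yaw 0.07 | shift after-yaw axes [-0.08  0.1   0.1 ]
tilt of tool z, deg world x,y [0.01 0.1 ]  in tool xy of down [ 0.01 -0.1 ]
```

```bash
python3 -m handwheel '[{"delta_pos":[0,0,0.12],"yaw":0,"grip":1},{"delta_pos":[0,0,0.12],"yaw":0,"grip":1}]'
python3 q4.py .158 10
python3 -m handwheel '[{"delta_pos":[0,0,0],"yaw":5,"grip":1},{"delta_pos":[0,0,0],"yaw":5,"grip":1}]'
python3 q4.py .158 10
```

```text
t: 39.8
ee_pos: [0.583, 0.0521, 0.1579]
tool_rot: [-0.001, 1.0, -0.001, 0.001]
ft_force: [-2.1, 1.2, 4.9]
grip_width: 0.157
t 39.8 tcp [0.583  0.0521 0.1579] ang -90.07 j [ 0.37  0.37 -0.19 -0.   -1.01  1.2 ] F [-2.1  1.2  4.9] M [ 0.    0.91 -0.03] w 0.157
shift now-axes cm [-0.17  0.1  -0.01] yaw 0.12 | shift after-yaw axes [-0.17  0.1  -0.01]
tilt of tool z, deg world x,y [0.12 0.06]  in tool xy of down [ 0.12 -0.06]
t: 40.0
ee_pos: [0.5825, 0.052, 0.1581]
tool_rot: [-0.001, 0.996, -0.091, 0.001]
ft_force: [-0.7, -0.4, -2.4]
grip_width: 0.155
t 40.0 tcp [0.5825 0.052  0.1581] ang -100.4 j [ 0.37  0.37 -0.19 -0.   -1.01  1.02] F [-0.7 -0.4 -2.4] M [-0.32  0.39 -0.  ] w 0.155
shift now-axes cm [-0.11  0.11  0.01] yaw -10.21 | shift after-yaw axes [-0.13  0.09  0.01]
tilt of tool z, deg world x,y [0.08 0.06]  in tool xy of down [ 0.07 -0.07]
```

```bash
python3 -m handwheel '[{"delta_pos":[0,0,0],"yaw":5,"grip":1},{"delta_pos":[0,0,0],"yaw":5,"grip":1},{"delta_pos":[0,0,0],"yaw":5,"grip":1},{"delta_pos":[0,0,0],"yaw":5,"grip":1}]'
python3 q4.py .158 91.7
python3 -m handwheel '[{"delta_pos":[0,0,0],"yaw":5,"grip":1},{"delta_pos":[0,0,0],"yaw":5,"grip":1},{"delta_pos":[0,0,0],"yaw":5,"grip":1},{"delta_pos":[0,0,0],"yaw":5,"grip":1}]'
python3 q4.py .158 91.7
```

```text
t: 40.4
ee_pos: [0.5821, 0.0516, 0.1581]
tool_rot: [-0.0, 0.963, -0.268, 0.0]
ft_force: [-0.6, -0.7, -2.4]
grip_width: 0.156
t 40.4 tcp [0.5821 0.0516 0.1581] ang -121.14 j [ 0.37  0.37 -0.19  0.   -1.01  0.66] F [-0.6 -0.7 -2.4] M [-0.07  0.2   0.15] w 0.156
shift now-axes cm [-0.05  0.09  0.01] yaw 50.75 | shift after-yaw axes [0.04 0.09 0.01]
tilt of tool z, deg world x,y [0.06 0.02]  in tool xy of down [ 0.04 -0.05]
t: 40.8
ee_pos: [0.5821, 0.0515, 0.1581]
tool_rot: [-0.0, 0.899, -0.437, 0.001]
ft_force: [-0.2, -0.1, -3.0]
grip_width: 0.157
t 40.8 tcp [0.5821 0.0515 0.1581] ang -141.87 j [ 0.37  0.37 -0.19  0.   -1.01  0.3 ] F [-0.2 -0.1 -3. ] M [-0.05  0.26  0.13] w 0.157
shift now-axes cm [-0.02  0.09  0.  ] yaw 30.02 | shift after-yaw axes [0.03 0.09 0.  ]
tilt of tool z, deg world x,y [0.08 0.  ]  in tool xy of down [ 0.04 -0.06]
```

```bash
python3 -m handwheel '[{"delta_pos":[0,0,0],"yaw":5,"grip":1},{"delta_pos":[0,0,0],"yaw":5,"grip":1},{"delta_pos":[0,0,0],"yaw":5,"grip":1},{"delta_pos":[0,0,0],"yaw":5,"grip":1},{"delta_pos":[0,0,0],"yaw":4,"grip":1}]'
python3 q4.py .158 91.7
python3 -m handwheel '[{"delta_pos":[0,0,0],"yaw":3,"grip":1},{"delta_pos":[0,0,0],"yaw":2,"grip":1}]'
python3 q4.py .158 91.7
python3 -m handwheel '[{"delta_pos":[0,0,0],"yaw":2,"grip":1},{"delta_pos":[0,0,0],"yaw":2,"grip":1}]'
python3 q4.py .158 91.7
```

```text
t: 41.3
ee_pos: [0.582, 0.0514, 0.1581]
tool_rot: [-0.0, 0.784, -0.621, 0.001]
ft_force: [0.3, -0.2, -1.9]
grip_width: 0.159
t 41.3 tcp [0.582  0.0514 0.1581] ang -166.76 j [ 0.37  0.37 -0.19  0.   -1.01 -0.14] F [ 0.3 -0.2 -1.9] M [-0.06  0.23  0.12] w 0.159
shift now-axes cm [0.02 0.08 0.01] yaw 5.13 | shift after-yaw axes [0.02 0.08 0.01]
tilt of tool z, deg world x,y [ 0.1  -0.01]  in tool xy of down [ 0.04 -0.09]
t: 41.5
ee_pos: [0.582, 0.0514, 0.1581]
tool_rot: [-0.001, 0.755, -0.656, 0.001]
ft_force: [-0.6, -0.3, -2.5]
grip_width: 0.158
t 41.5 tcp [0.582  0.0514 0.1581] ang -171.96 j [ 0.37  0.37 -0.19  0.   -1.01 -0.23] F [-0.6 -0.3 -2.5] M [0.   0.24 0.13] w 0.158
shift now-axes cm [0.02 0.07 0.01] yaw -0.07 | shift after-yaw axes [0.02 0.07 0.01]
tilt of tool z, deg world x,y [ 0.11 -0.02]  in tool xy of down [ 0.03 -0.11]
t: 41.7
ee_pos: [0.5819, 0.0514, 0.1581]
tool_rot: [-0.001, 0.731, -0.682, 0.001]
ft_force: [-0.1, -0.5, -2.9]
grip_width: 0.156
t 41.7 tcp [0.5819 0.0514 0.1581] ang -176.07 j [ 0.37  0.37 -0.19  0.   -1.01 -0.3 ] F [-0.1 -0.5 -2.9] M [0.05 0.25 0.18] w 0.156
shift now-axes cm [0.03 0.07 0.01] yaw -4.17 | shift after-yaw axes [0.02 0.07 0.01]
tilt of tool z, deg world x,y [ 0.12 -0.02]  in tool xy of down [ 0.02 -0.12]
```

```bash
python3 -m handwheel '[{"delta_pos":[0,0,0],"yaw":2,"grip":1},{"delta_pos":[0,0,0],"yaw":2,"grip":1}]'
python3 q4.py .158 91.7
python3 - <<'E'
from h import *
c=cap('scene')
cv2.imwrite('pics/g2.png',cv2.convertScaleAbs(cv2.resize(c['frame'][150:215,175:245],None,fx=9,fy=9,interpolation=2),alpha=1.8))
E
```

```text
t: 41.9
ee_pos: [0.5819, 0.0514, 0.1581]
tool_rot: [0.0, -0.707, 0.707, -0.001]
ft_force: [0.3, 1.2, -2.0]
grip_width: 0.153
t 41.9 tcp [0.5819 0.0514 0.1581] ang 179.96 j [ 0.37  0.37 -0.19  0.   -1.01 -0.37] F [ 0.3  1.2 -2. ] M [0.07 0.22 0.62] w 0.153
shift now-axes cm [0.03 0.06 0.01] yaw -8.15 | shift after-yaw axes [0.02 0.07 0.01]
tilt of tool z, deg world x,y [ 0.12 -0.04]  in tool xy of down [ 0.04 -0.12]
```

View pics/g2.png

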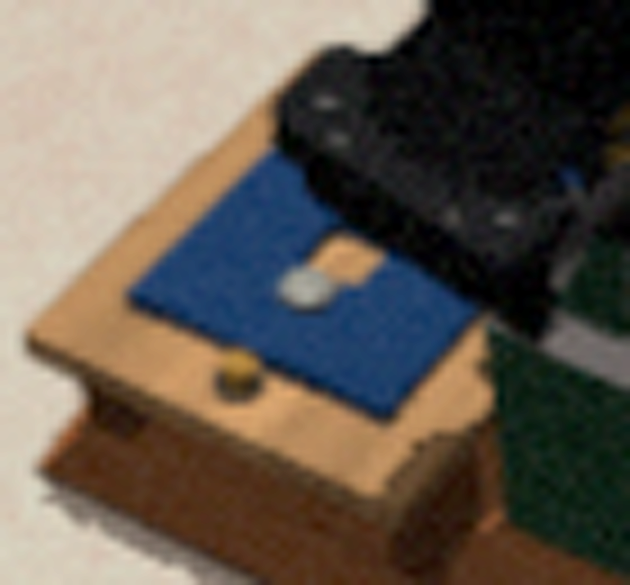

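```bash
python3 -m handwheel '[{"delta_pos":[0,0,0],"yaw":2,"grip":1},{"delta_pos":[0,0,0],"yaw":0,"grip":1}]'
python3 q4.py .158 91.7
```

```text
t: 42.15
ee_pos: [0.5818, 0.0515, 0.1581]
tool_rot: [0.0, -0.696, 0.718, -0.001]
ft_force: [-0.1, 0.5, -2.6]
grip_width: 0.157
t 42.15 tcp [0.5818 0.0515 0.1581] ang 178.17 j [ 0.37  0.37 -0.19  0.   -1.01 -0.4 ] F [-0.1  0.5 -2.6] M [0.05 0.23 0.62] w 0.157
shift now-axes cm [0.04 0.06 0.  ] yaw -9.94 | shift after-yaw axes [0.03 0.06 0.  ]
tilt of tool z, deg world x,y [ 0.13 -0.08]  in tool xy of down [ 0.08 -0.13]
```

```bash
python3 -m handwheel '[{"delta_pos":[0,0,0],"yaw":-2,"grip":1},{"delta_pos":[0,0,0.08],"yaw":0,"grip":1}]'
python3 q4.py .158 91.7
python3 -m handwheel '[{"delta_pos":[0,0,0],"yaw":0,"grip":0.4},{"delta_pos":[0,0,0],"yaw":0,"grip":0.4},{"delta_pos":[0,0,0],"yaw":0,"grip":0.4},{"delta_pos":[0,0,0],"yaw":0,"grip":0.4},{"delta_pos":[0,0,0],"yaw":0,"grip":0.4}]'
python3 q4.py .158 91.7
python3 - <<'E'
from h import *
c=cap('scene')
cv2.imwrite('pics/g3.png',cv2.convertScaleAbs(cv2.resize(c['frame'][110:240,160:300],None,fx=5,fy=5,interpolation=2),alpha=1.8))
E
```

```text
t: 42.35
ee_pos: [0.5822, 0.0516, 0.158]
tool_rot: [-0.001, 0.709, -0.705, 0.002]
ft_force: [-1.1, -0.4, 2.7]
grip_width: 0.16
t 42.35 tcp [0.5822 0.0516 0.158 ] ang -179.61 j [ 0.37  0.37 -0.19  0.   -1.01 -0.36] F [-1.1 -0.4  2.7] M [0.05 0.66 0.26] w 0.16
shift now-axes cm [ 0.05  0.09 -0.  ] yaw -7.72 | shift after-yaw axes [ 0.04  0.1  -0.  ]
tilt of tool z, deg world x,y [ 0.19 -0.09]  in tool xy of down [ 0.09 -0.19]
t: 42.85
ee_pos: [0.5841, 0.0519, 0.1598]
tool_rot: [-0.003, 0.708, -0.706, 0.003]
ft_force: [0.2, 0.7, 0.5]
grip_width: 0.525
t 42.85 tcp [0.5841 0.0519 0.1598] ang -179.78 j [ 0.37  0.37 -0.19  0.   -1.01 -0.36] F [0.2 0.7 0.5] M [0.   0.16 0.06] w 0.525
shift now-axes cm [0.08 0.28 0.18] yaw -7.89 | shift after-yaw axes [0.04 0.29 0.18]
tilt of tool z, deg world x,y [0.51 0.  ]  in tool xy of down [-0.   -0.51]
```

View pics/g3.png

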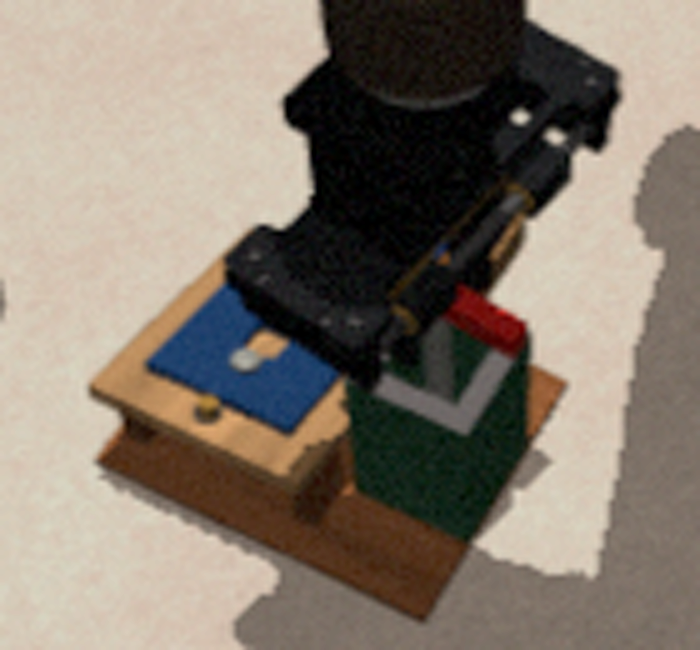

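```bash
python3 -m handwheel '[{"delta_pos":[0,-0.1,-0.6],"yaw":0,"grip":0.4},{"delta_pos":[0,0,-1],"yaw":0,"grip":0.4},{"delta_pos":[0,0,-1],"yaw":0,"grip":0.4},{"delta_pos":[0,0,-1],"yaw":0,"grip":0.4},{"delta_pos":[0,0,-1.2],"yaw":0,"grip":0.4},{"delta_pos":[0,0,-1.5],"yaw":0,"grip":0.4},{"delta_pos":[0,0,-1.5],"yaw":0,"grip":0.4},{"delta_pos":[0,0,-1.5],"yaw":0,"grip":0.4},{"delta_pos":[0,0,-1.5],"yaw":0,"grip":0.4},{"delta_pos":[0,0,-1.5],"yaw":0,"grip":0.4},{"delta_pos":[0,0,-1],"yaw":0,"grip":0.4},{"delta_pos":[0,0,0],"yaw":0,"grip":0.4}]'
python3 q4.py .158 91.7
```

```text
t: 44.1
ee_pos: [0.5845, 0.0517, 0.3088]
tool_rot: [-0.007, 0.708, -0.706, 0.006]
ft_force: [-0.5, 0.2, -0.1]
grip_width: 0.603
t 44.1 tcp [0.5845 0.0517 0.3088] ang -179.77 j [ 0.37  0.26  0.04  0.   -1.33 -0.36] F [-0.5  0.2 -0.1] M [ 0.03  0.15 -0.03] w 0.603
shift now-axes cm [ 0.09  0.59 15.07] yaw -7.88 | shift after-yaw axes [1.000e-02 6.000e-01 1.507e+01]
tilt of tool z, deg world x,y [1.02 0.12]  in tool xy of down [-0.12 -1.02]
```

```bash
python3 -m handwheel '[{"delta_pos":[0,1.5,0],"yaw":0,"grip":0.4},{"delta_pos":[0,2,0],"yaw":0,"grip":0.4},{"delta_pos":[0,2,0],"yaw":0,"grip":0.4},{"delta_pos":[0,2,0],"yaw":0,"grip":0.4},{"delta_pos":[0,2,0],"yaw":0,"grip":0.4},{"delta_pos":[0,2,0],"yaw":0,"grip":0.4},{"delta_pos":[0,2,0],"yaw":0,"grip":0.4},{"delta_pos":[0,2,0],"yaw":0,"grip":0.4},{"delta_pos":[0,1,0],"yaw":0,"grip":0.4},{"delta_pos":[0,0,0],"yaw":0,"grip":0.4}]'
python3 - <<'E'
from h import *
c=cap('scene','sceneF.png');t=cap('top','topF.png')
cv2.imwrite('pics/g4.png',cv2.convertScaleAbs(cv2.resize(c['frame'][130:240,165:305],None,fx=5.5,fy=5.5,interpolation=2),alpha=1.8))
cv2.imwrite('pics/g5.png',cv2.convertScaleAbs(cv2.resize(t['frame'][140:245,225:325],None,fx=6,fy=6,interpolation=2),alpha=1.6))
cv2.imwrite('pics/g6.png',cv2.convertScaleAbs(np.vstack([c['frame'],t['frame']])[::1,::1],alpha=1.4)[:,:][:600] if 0 else cv2.resize(cv2.convertScaleAbs(np.hstack([c['frame'],t['frame']]),alpha=1.4),(800,300)))
E
```

```text
t: 45.1
ee_pos: [0.4102, 0.0502, 0.3008]
tool_rot: [-0.003, 0.708, -0.706, 0.002]
ft_force: [0.2, -0.2, 0.6]
grip_width: 0.598
```

View pics/g4.png

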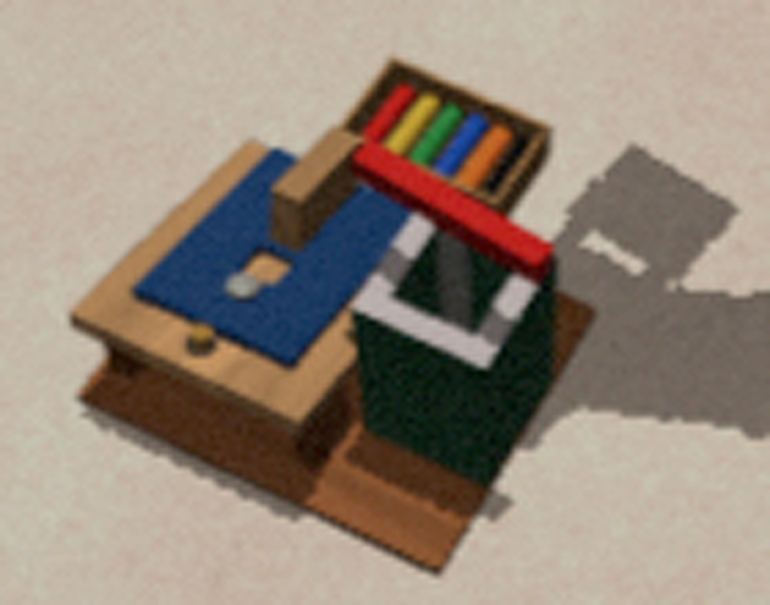

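View pics/g5.png

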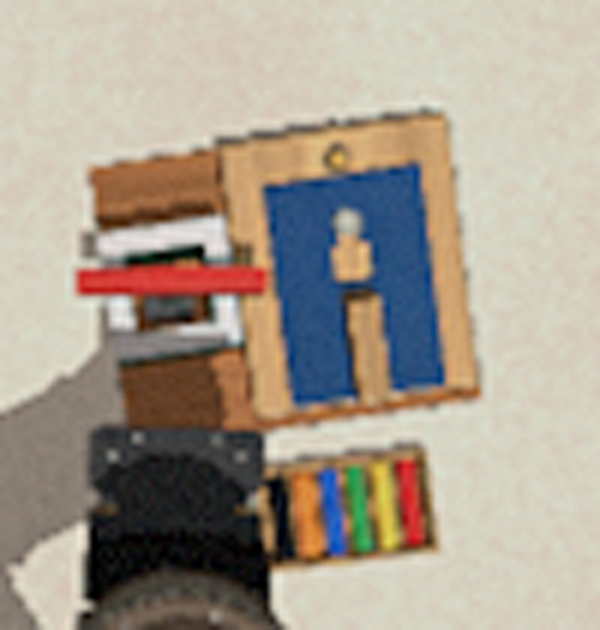

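View pics/g6.png

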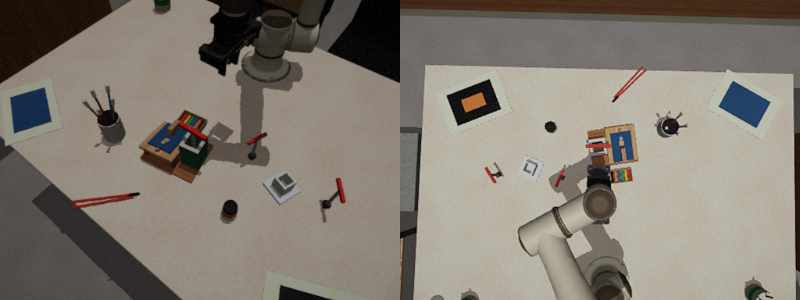

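Run:
```python
from tri import *
D=fit(desk,cams,[.55,0,.1])[0]
def W(L):
    c,s=np.cos(D[2]),np.sin(D[2]); return np.array([D[0]+c*L[0]-s*L[1],D[1]+s*L[0]+c*L[1],L[2]])
for h in(-.004,0,.005,.009): print('pin',h,proj(cams[S],W(B(.064,0,h))).round(1),proj(cams[T],W(B(.064,0,h))).round(1))
print('obs',(200.9,189.5),(280.8,165))
tp=lambda X,Y:(225+X/6-.5,140+Y/6-.5); sp=lambda X,Y:(165+X/5.5-.5,130+Y/5.5-.5)
for n,a,b,t_,s_ in(('++',.055,.045,(264,186),(293,363)),('+-',.055,-.045,(419,164),(135,293)),('--',-.075,-.045,(446,386),None),('-+',-.075,.045,(291,405),None)):
    L=W(B(a,b,.006)); print(n,'T',(proj(cams[T],L)[0]-tp(*t_)).round(1),'S',(proj(cams[S],L)[0]-sp(*s_)).round(1) if s_ else '')
print('key bar ends',tri(tp(80,281),sp(548,262)),tri(tp(264,280),sp(362,155)),'stem',W([0,.105,.176]))
a=cv2.imread('pics/top0.png');b=cv2.imread('pics/topF.png');d=cv2.absdiff(a,b).max(2)
for n,(x0,y0,x1,y1) in dict(ink=(180,148,208,176),pot=(322,138,375,182),cray=(272,210,305,240)).items(): print(n,d[y0:y1,x0:x1].mean().round(1),(d[y0:y1,x0:x1]>60).sum())
a=cv2.imread('pics/scene0.png');b=cv2.imread('pics/sceneF.png');d=cv2.absdiff(a,b).max(2)
for n,(x0,y0,x1,y1) in dict(ink=(280,250,310,285),pot=(100,105,165,185),cray=(225,140,265,155)).items(): print(n,d[y0:y1,x0:x1].mean().round(1),(d[y0:y1,x0:x1]>60).sum())
```

```text
pin -0.004 [[200.8 193.4]] [[280.3 165.6]]
pin 0 [[200.8 192.3]] [[280.4 165.8]]
pin 0.005 [[200.8 191. ]] [[280.6 166. ]]
pin 0.009 [[200.9 189.9]] [[280.7 166.2]]
obs (200.9, 189.5) (280.8, 165)
++ T [-0.7  0.1] S [-0.3  0. ]
+- T [-0.2 -0.1] S [-0.7 -0.8]
-- T [-0.1 -0.1] S 
-+ T [-0.1  0.6] S 
key bar ends (array([0.5792, 0.1014, 0.1784]), array([-0.7,  0.5, -0.7, -0. ])) (array([0.5831, 0.0038, 0.179 ]), array([-0.1,  0. , -0.1, -0. ])) stem [0.58125606 0.05230283 0.176     ]
ink 2.8 0
pot 2.7 0
cray 2.5 0
ink 2.8 0
pot 8.0 281
cray 6.0 0
```

```bash
python3 -c "
from h import *
print(manip.observe()['t']); print(manip.job_done())"
```

```text
45.2
the job is handed in; nothing more can be done
None
```

The job is done and was handed in at 45.2 s of the 64 s allowed. I hung the blue plate on the stud and slid it fully down. I then seated the T-key on the stem, turned it clockwise to its stop, released it and backed the arm clear.

- **Plate:** its corners match the home, square pose to within about 1 px (roughly 3 mm) in both cameras.
- **Turn:** the turning moment jumped from about 0.13 to 0.62 N m at the end and did not rise with a further 2°. The key turned about 100°, roughly 8° more than I expected, which I put down to play or slip in the grip.
- **Pin:** the brass pin shows about 9 mm above the board, uphill of the plate.
- **Key:** it stands upright with the centre of its bar within about 1 mm of the stem axis. The measured bar height was about 3 mm above expected, which is near the limit of my pixel readings.
- **Bystanders:** no change at the ink jar, brush pot or crayon box in the top view. In the scene view the ink jar and crayon box are also unchanged. The pot region does differ; I took that as the changed arm shadow and did not check further.

Two things went less smoothly. Fast carrying moves tilted the tool by up to 7°, and I worked that out before placing the plate. The key also caught briefly on the stem, so I lifted it a few millimetres and shifted it before it seated.

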